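# Clear the dry pile off the drainer

### The arm

A 6-joint arm with a two-finger parallel gripper is mounted at the origin on the work surface. World frame = base frame: x ahead of the robot, y to its left, z up, the work surface at z = 0. Lengths are in m, angles in rad, forces in N, time in s.
With the tool pointing down it reaches from about 0.375 to 0.975 m from the base axis. Payload 3.8 kg.
Tool frame: the origin (TCP) lies between the finger pads, 19 mm behind the fingertips; this is the grasp point; z points along the fingers, y is the line along which they close (so a half turn about z gives the same grasp; the last joint's range is limited). The gripper opens to 85 mm and grips with 20 to 120 N. Pads are 22 mm wide; open, the fingers measure 114 mm over their backs; the gripper's body (76 mm by 85 mm) begins 54 mm behind the grasp point. The pads swing forward as they close: fully open they stand 13 mm farther back than shut.
Start: joints at [1.24, 0.264, 1.604, -0, 1.274, -0.037], TCP at [0.195, 0.646, 0.25] pointing down, gripper open.
Joint ranges: [-2.63, 2.63], [-0.94, 2.18], [0.31, 2.57], [-1.31, 4.45], [0, 2.66], [-2.55, 2.55]. Speed limits (rad/s): [2.57, 2.57, 3.14, 3.14, 3.14, 3.14].

### API

Orientations are given as a rotation vector (axis times angle).
In Python, from workcell import read_state, read_camera, calibration, finish_job gives the robot as it stands.
- The arm moves only by the tool step_arm, never from a script. Its argument "commands" is a list of rows, each an object of numbers: "fingers": the gripper's target within -1 to 1 (shut at 1, half-way at 0, fully open at -1); "dx", "dy", "dz": the shift along the tool's x, y, z in m; "roll": the turn about the tool's z in degrees. In form: [{"fingers": .., "dx": .., "dy": .., "dz": .., "roll": ..}, ...]. A call has 1 to 8 rows; each row is the pose to reach, as a shift and turn from the pose commanded when the call began, along the tool's axes at that moment; what a row does not reach only later rows make up. A row lasts 1/8 s, in which the tool goes at most 62.5 mm and 10.7 degrees, less where a joint would pass 70% of its speed; a pose out of reach is approached as far as the arm can. A call with a gripper value outside its range is refused whole. The fingers move at their own pace and stop on an object; "squeeze" is the grip in N (left out, the last holds). Time passes only in rows, so rows that repeat a pose let the fingers close. It gives the time, the measured TCP pose, the force, the opening and the grip force at its end, in the units of the state.
- read_state(): the state, without advancing time (a new reading comes with each control period).
- read_camera(name): name is "scene" or "side" or "wrist"; returns (picture, depth): 400x640x3 uint8, blue, green, red; 400x640 float32, m along the optical axis (not along the pixel's ray), 0 where there is no reading.
- calibration(name): a dict with "intrinsics" (3x3 intrinsics, pixels), "world_to_cam" (4x4, takes a point from world to camera coordinates). Camera axes: x right, y up, looking along -z (the intrinsics and any distortion apply to the point x, -y, -z); pixel columns grow to the right and rows downward; lengths in m; the calibration is good to about 2 mm. A picture is of the moment at which its call begins: read the wrist's pose just before it. calibration takes no time and is no camera call; for the wrist camera it gives the pose at the moment of the call.
- finish_job(): hands the job in; it is judged then, once.
The state is a dict: "time": time; "q": joint angles; "joint_vel": joint speeds; "joint_torque": joint torques, N m; "tool_pos": TCP position; "tcp_rot": TCP orientation; "wrist_force": force on the tool from outside, world axes, zero at the start; "torque": the same for the moment, N m; "width": opening from 0.0 (shut) to 1.0 (fully open); "grip_force": force on a finger pad.
Only numpy, scipy, OpenCV 4.12 (cv2) and the standard library are available. Lean on these libraries where they do the work, as an engineer would, in place of code of your own. Each camera call takes 0.05 s, during which the arm holds its last target. There are 200 camera calls.

### The job

The pile on the drainer is dry, so put it away from the top down: first set each espresso cup upright, gently and in the middle, on the saucer of its own colour, then put the steel lid on the stew pot so that it sits properly in the rim all round, and last lay the green colander flat inside the wooden tray. Do not tip a cup over and do not shift the moka pot.

Things in the scene. Friction and masses are not known exactly. Their poses are not given: they have to be found in the camera images.
- cup_white: White ceramic espresso cup, 58 mm across, 58 mm high, straight sides from 12 mm up, foot 42 mm across, 0.11 kg. Origin: centre of the foot; z up. Loop handle along its own +x to 45 mm from the axis: pinch it across its own y, from above, about 40 mm up. Starts upright on the lid, 48 mm from the lid's axis, handle outwards; no room for a finger between cup and lid's bar.
- cup_blue: Dark blue ceramic espresso cup, 58 mm across, 58 mm high, straight sides from 12 mm up, foot 42 mm across, 0.11 kg. Origin: centre of the foot; z up. Loop handle along its own +x to 45 mm from the axis: pinch it across its own y, from above, about 40 mm up. Starts upright on the lid, 48 mm from the lid's axis, handle outwards; no room for a finger between cup and lid's bar.
- lid: Flat steel lid, 168 mm across, 0.22 kg, black grip bar at the centre. Origin: centre of its underside; z up. From there: tapered plug 0 to 8 mm (radius 61 at the bottom, 69 at the top), flange 8 to 11 mm (radius 84), bar 19 to 39 mm (16 mm wide in x, 46 mm long in y, on two feet). Starts in the colander, plug down, cups on it. Pinch the bar's flat sides from above, TCP 33 mm above the origin.
- colander: Green silicone colander, collapsed: 200 mm across, 38 mm high, 0.18 kg. Origin: centre of its underside; z up. Upright outer wall 5 mm thick, centre line at radius 97; inside radius 72 a perforated base 12 mm up, under the lid at the start. Ear handles along its own +y and -y to 125 mm, 29 to 37 mm up. Pinch the wall radially from above at its -x or +x side, TCP 36 mm above the origin, grip 45 N.
- saucer_white: White saucer, 110 mm across, flat floor 5 mm above the drainer out to 38 mm from the centre, then rising to a rim 14 mm high; loose, 0.16 kg. Origin: centre of its underside. Place of the white cup: cup foot on the saucer's floor, in the middle.
- saucer_blue: Dark blue saucer, 110 mm across, flat floor 5 mm above the drainer out to 38 mm from the centre, then rising to a rim 14 mm high; loose, 0.16 kg. Origin: centre of its underside. Place of the blue cup: cup foot on the saucer's floor, in the middle.
- pot: Bright metal stew pot, open, fixed: 158 mm across, 80 mm high, wall 4 mm. Loop handles along its own +y and -y to 110 mm from the axis, 54 to 66 mm up. Origin: centre of its underside. Place of the lid: plug in the mouth, flange on the rim, so the lid's origin is 72 mm above the pot's, on its axis (3 to 5 mm of play).
- tray: Shallow rectangular wooden tray, fixed: 256 x 241 mm outside (x by y), 240 x 225 mm inside, floor 6 mm and lip 16 mm above the drainer. Origin: centre of its underside. Place of the colander: flat on the floor inside the lip, ears above the lip, any yaw.
- moka: Aluminium moka pot, eight-sided, 86 mm across, 153 mm high, black handle along its own +y to 85 mm; loose, 0.42 kg. Origin: centre of its underside. Stays where it is.
Not all that is in view belongs to the job. What is shaped like the lid but purple or red is not meant.

How it is judged:
On the way, in this order (a step that is already met when the one before it is completed fails the run):
1. both cups stand on the saucers of their own colour, let go (horizontal distance between cup_white and saucer_white below 0.013 m and z of cup_white in the frame of saucer_white between 0.001 and 0.01 m and angle between each of cup_white, cup_blue's own z axis and vertical below 0.1 rad and linear speed of each of cup_white, cup_blue below 0.03 m/s and contact force between each of cup_white, cup_blue and the fingers below 0.1 N and horizontal distance between cup_blue and saucer_blue below 0.013 m and z of cup_blue in the frame of saucer_blue between 0.001 and 0.01 m), for 0.2 s.
2. the lid sits in the rim of the stew pot, let go (horizontal distance between lid and pot below 0.009 m and z of lid in the frame of pot below 0.076 m and angle between lid's own z axis and vertical below 0.05 rad and linear speed of lid below 0.03 m/s and contact force between lid and the fingers below 0.1 N), for 0.2 s.
3. the colander lies flat in the tray, let go (horizontal distance between colander and tray below 0.017 m and z of colander in the frame of tray below 0.01 m and angle between colander's own z axis and vertical below 0.05 rad and linear speed of colander below 0.03 m/s and contact force between colander and the fingers below 0.1 N), for 0.2 s.
At the end, for the whole second after the job is handed in: Each cup upright (6 deg) on the floor of its own colour's saucer, within 13 mm of centre; lid level (3 deg), seated in the pot's mouth within 9 mm of its axis and 4 mm of full depth; colander flat (3 deg) on the tray's floor within 17 mm of centre; all released and at rest (all of step 1 and all of step 2 and all of step 3); the robot touches nothing.
It fails at once if a cup is tipped (over 35 degrees) (angle between any of cup_white, cup_blue's own z axis and vertical above 0.6 rad).
It fails at once if a cup is dropped (falls free faster than 0.5 m/s, about 13 mm) ((linear speed of cup_white above 0.5 m/s and contact force between cup_white and the fingers below 0.1 N) or (linear speed of cup_blue above 0.5 m/s and contact force between cup_blue and the fingers below 0.1 N)).
It fails at once if a cup is pressed onto its saucer with over 40 N (contact force between cup_white and saucer_white above 40 N or contact force between cup_blue and saucer_blue above 40 N).
It fails at once if the moka pot is shifted more than 25 mm (distance of moka from where it was at the start of the episode above 0.025 m).
It also fails if it takes over 141 s, if anything falls off the work surface, if the arm or the gripper's body presses on something with over 40 N, if the wrist force passes 120 N, or if a joint passes its speed limit or range.

## Working session

There is one attempt and no reset: what is moved stays moved. The work goes in short steps, Python scripts to look and compute and a tool call to move; the robot and the scene stay as the last step left them, time stands still between calls to the robot, and variables do not carry over. Pictures are saved under pics/ and viewed, at most 14 in all, crops included, and the job is handed in when it is done.

Besides the shell and the picture viewer there is one more tool, called in YAML: its name, and indented under it one key for each argument. step_arm: Moves the arm, as the interface text tells. Its arguments: {"type":"object","properties":{"commands":{"type":"array","items":{"type":"object","properties":{"fingers":{"type":"number"},"dx":{"type":"number"},"dy":{"type":"number"},"dz":{"type":"number"},"roll":{"type":"number"}}}},"squeeze":{"type":"number"}},"required":["commands"]}

```bash
mkdir -p pics; ls; cat > h.py <<'E'
import numpy as np,cv2
from workcell import *
def shot(n):
    c=calibration(n);im,d=read_camera(n);return im,d,np.array(c["intrinsics"]),np.array(c["world_to_cam"]),c
def world(d,K,T):
    v,u=np.mgrid[:d.shape[0],:d.shape[1]]
    x=(u-K[0,2])/K[0,0]*d;y=(v-K[1,2])/K[1,1]*d
    P=np.stack([x,-y,-d,np.ones_like(d)],-1)@np.linalg.inv(T).T
    P=P[...,:3];P[d<=0]=np.nan;return P
E
python3 - <<'E'
from h import *
print(read_state())
for n in ["scene","side","wrist"]:
    im,d,K,T,c=shot(n);cv2.imwrite(f"pics/{n}0.png",im);np.savez(f"{n}0.npz",im=im,d=d,K=K,T=T);print(n,c.keys(),K,np.linalg.inv(T).round(3),(d>0).mean())
E
```

```text
pics
{'time': 0.0, 'q': array([ 1.24010750e+00,  2.64754564e-01,  1.60540486e+00,  4.18217596e-06,
        1.27371499e+00, -3.69278395e-02]), 'joint_vel': array([-6.76351579e-04,  1.82363164e-05,  5.33151890e-04, -1.77308645e-04,
        2.49451025e-04,  4.97981254e-05]), 'joint_torque': array([ 6.05614769e-04, -5.15103078e+01, -3.67326164e+01, -2.92500727e-05,
        1.28651981e-02,  1.31133197e-05]), 'tool_pos': array([0.19523705, 0.64540711, 0.24864438]), 'tcp_rot': array([-0.4597213 , -3.10734668,  0.00352218]), 'wrist_force': array([-0.740342  ,  0.00815406,  0.13352814]), 'torque': array([-0.09619915, -0.00367475,  0.00108785]), 'grip_force': 0.0, 'width': 0.9998132487335214}
scene dict_keys(['intrinsics', 'world_to_cam']) [[408.72606145   0.         322.94908233]
 [  0.         408.72606145 201.26496662]
 [  0.           0.           1.        ]] [[ 0.181 -0.705  0.685  1.42 ]
 [ 0.983  0.126 -0.131 -0.297]
 [ 0.006  0.698  0.716  1.048]
 [ 0.     0.     0.     1.   ]] 0.99597265625
side dict_keys(['intrinsics', 'world_to_cam']) [[382.52046149   0.         313.28072061]
 [  0.         382.52046149 200.98362289]
 [  0.           0.           1.        ]] [[ 0.89   0.254 -0.38  -0.024]
 [-0.456  0.527 -0.717 -1.007]
 [ 0.018  0.811  0.584  0.789]
 [ 0.     0.     0.     1.   ]] 0.99511328125
wrist dict_keys(['intrinsics', 'world_to_cam']) [[310.20120663   0.         318.86772488]
 [  0.         310.20120663 200.41619591]
 [  0.           0.           1.        ]] [[ 0.29  -0.905 -0.31   0.117]
 [ 0.957  0.274  0.095  0.671]
 [-0.001 -0.324  0.946  0.373]
 [ 0.     0.     0.     1.   ]] 0.99605078125
```

View pics/scene0.png

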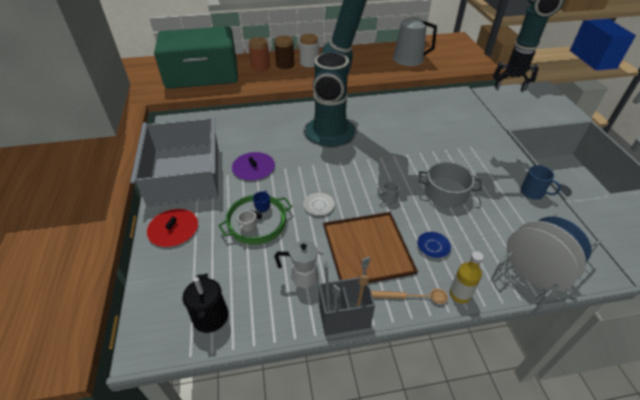

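View pics/side0.png

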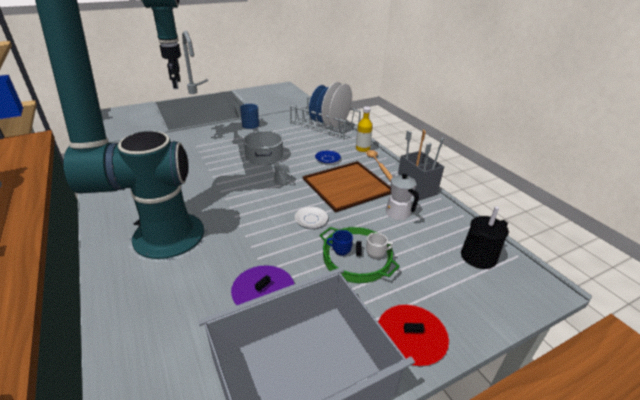

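The scene view shows the colander stack at (257,218), white saucer (319,205), blue saucer (434,245), pot (448,185), tray (370,248), moka (303,265), and a glass beside the pot at (390,193). I'll measure them with depth and colour masks.

```bash
python3 - <<'E'
from h import *
def circ(p):
    A=np.c_[2*p,np.ones(len(p))];b=(p**2).sum(1);s=np.linalg.lstsq(A,b,rcond=None)[0]
    return s[:2].round(4),round(float(np.sqrt(s[2]+s[:2]@s[:2])),4)
def robcirc(p):
    m=np.ones(len(p),bool)
    for _ in range(6):
        c,r=circ(p[m]);e=abs(np.hypot(*(p-c).T)-r);m=e<max(.003,np.median(e)*2)
    return c,r,int(m.sum())
for n in ["scene","side"]:
    z=np.load(n+"0.npz");im,d,K,T=z["im"],z["d"],z["K"],z["T"];P=world(d,K,T);H=cv2.cvtColor(im,cv2.COLOR_BGR2HSV)
    h,s,v=[H[...,i].astype(int) for i in range(3)];X,Y,Z=P[...,0],P[...,1],P[...,2]
    ws=(X>.3)&(X<1)&(abs(Y)<.7)
    print(n)
    def comps(name,m,mn=40):
        k,l,st,ce=cv2.connectedComponentsWithStats((m&ws).astype(np.uint8))
        for i in range(1,k):
            if st[i,4]>=mn:
                q=P[l==i];print(name,ce[i].round(),st[i,4],"lo",np.percentile(q,2,0).round(3),"hi",np.percentile(q,98,0).round(3))
    comps("green",(h>50)&(h<75)&(s>140))
    comps("blue",(h>108)&(h<130)&(s>120))
    comps("brown",(h<20)&(s>110)&(Z<.06),300)
    comps("high",Z>.03,60)
    g=(h>50)&(h<75)&(s>140)&ws&(Z>.03)&(Z<.045)
    print("colrim",robcirc(P[g][:,:2]))
    pot=ws&(Z>.072)&(Z<.086)&(s<80); k,l,st,ce=cv2.connectedComponentsWithStats(pot.astype(np.uint8))
    for i in range(1,k):
        if st[i,4]>60:print("pot?",ce[i],robcirc(P[l==i][:,:2]))
    print("drainer z",np.nanmedian(Z[ws&(Z<.02)]))
    w=ws&(s<40)&(v>170)&(Z>0.003)&(Z<.03);comps("white",w,80)
E
```

```text
scene
blue [261. 201.] 245 lo [ 0.407 -0.343  0.036] hi [ 0.465 -0.298  0.08 ]
blue [434. 244.] 625 lo [ 0.633  0.163 -0.   ] hi [0.725 0.254 0.014]
brown [172. 228.] 1390 lo [ 0.379 -0.695  0.005] hi [ 0.529 -0.55   0.021]
brown [369. 248.] 4274 lo [ 0.529 -0.115  0.   ] hi [0.772 0.109 0.015]
high [449. 182.] 1125 lo [0.375 0.246 0.031] hi [0.53  0.439 0.08 ]
high [181. 184.] 1555 lo [ 0.32  -0.695  0.032] hi [ 0.337 -0.475  0.129]
high [538. 179.] 676 lo [0.462 0.615 0.034] hi [0.545 0.698 0.095]
high [390. 189.] 212 lo [0.413 0.087 0.031] hi [0.47  0.162 0.059]
high [254. 215.] 1151 lo [ 0.388 -0.457  0.031] hi [ 0.572 -0.238  0.08 ]
high [548. 253.] 4977 lo [0.767 0.364 0.042] hi [0.946 0.562 0.218]
high [170. 222.] 65 lo [ 0.434 -0.639  0.03 ] hi [ 0.475 -0.611  0.041]
high [301. 259.] 1127 lo [ 0.689 -0.297  0.033] hi [ 0.757 -0.173  0.148]
high [467. 277.] 947 lo [0.845 0.187 0.034] hi [0.894 0.239 0.189]
high [346. 300.] 2339 lo [ 0.828 -0.196  0.034] hi [ 0.918 -0.069  0.216]
high [204. 301.] 1739 lo [ 0.749 -0.543  0.035] hi [ 0.866 -0.452  0.164]
colrim (array([ 0.7094, -
[... 1450 characters left out ...]
  0.033] hi [ 0.839 -0.467  0.169]
high [360. 289.] 3915 lo [ 0.307 -0.691  0.032] hi [ 0.542 -0.256  0.132]
high [358. 248.] 90 lo [ 0.456 -0.373  0.033] hi [ 0.487 -0.332  0.055]
high [414. 326.] 162 lo [ 0.428 -0.643  0.031] hi [ 0.467 -0.614  0.042]
colrim (array([ 0.4709, -0.3511]), 0.0975, 234)
pot? [263.16915423 139.14925373] (array([0.4509, 0.3401]), 0.077, 160)
pot? [419.00666667 175.44      ] (array([ 0.877 , -0.1446]), 0.0579, 119)
pot? [377.57142857 239.99404762] (array([ 0.5137, -0.3778]), 0.0268, 152)
pot? [361.36860068 321.95904437] (array([ 0.0968, -0.5871]), 0.2356, 243)
drainer z 0.0021849919627155434
white [311. 216.] 517 lo [ 0.386 -0.17   0.004] hi [ 0.483 -0.076  0.017]
```

```bash
python3 - <<'E'
import cv2
a=cv2.imread("pics/scene0.png")[130:310,200:500];cv2.imwrite("pics/c1.png",cv2.resize(a,None,fx=2.6,fy=2.6,interpolation=cv2.INTER_CUBIC))
E
```

```text
(no output)
```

View pics/c1.png

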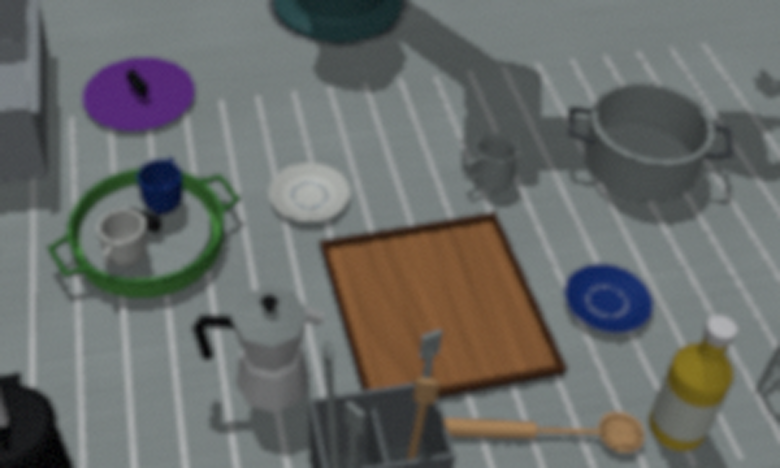

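The crop shows both cups on the lid inside the colander. The cup standing alone in the pot's shadow at (490,165) is extra and not part of the job. The lid is at about (0.473,-0.351), the white cup at (0.515,-0.376) and the blue cup at (0.433,-0.325), 96 mm apart as expected. The cup axis is at 148°, so the fingers must close along 58°.

```bash
cat >> h.py <<'E'
from scipy.spatial.transform import Rotation as Ro
def go(x,y,z,yaw,via=()):
    s=read_state();R=Ro.from_rotvec(s["tcp_rot"]).as_matrix();p=np.array(s["tool_pos"])
    cur=np.degrees(np.arctan2(R[1,1],R[0,1]));dy=(yaw-cur+90)%180-90
    print("tcp",p.round(4),"yaw",round(cur,1),"q6",round(float(np.degrees(s["q"][5])),1),"F",np.round(s["wrist_force"],1),"t",round(s["time"],2))
    for t in list(via)+[(x,y,z)]:print(t,"d",(R.T@(np.array(t)-p)).round(4),"roll",round(-dy,1))
E
python3 - <<'E'
from h import *
go(.515,-.376,.2,58,[(.45,.45,.28),(.56,.1,.28),(.515,-.376,.28)])
z=np.load("side0.npz");
for n in ["scene","side"]:
    z=np.load(n+"0.npz");im,d,K,T=z["im"],z["d"],z["K"],z["T"];P=world(d,K,T);H=cv2.cvtColor(im,cv2.COLOR_BGR2HSV)
    m=(H[...,0]<20)&(H[...,1]>110)&(P[...,0]>.5)&(P[...,0]<.8)&(abs(P[...,1])<.15)&(P[...,2]<.03)
    m=cv2.morphologyEx(m.astype(np.uint8),cv2.MORPH_OPEN,np.ones((5,5)))>0
    print(cv2.minAreaRect((P[m][:,:2]*1000).astype(np.float32)))
E
```

```text
tcp [0.1953 0.6455 0.2489] yaw 73.2 q6 -2.1 F [-0.3  0.4  0.5] t 0.15
(0.45, 0.45, 0.28) d [-0.3004 -0.1135 -0.0309] roll 15.2
(0.56, 0.1, 0.28) d [-0.507  -0.4166 -0.0304] roll 15.2
(0.515, -0.376, 0.28) d [-0.6018 -0.8853 -0.0295] roll 15.2
(0.515, -0.376, 0.2) d [-0.6018 -0.8851  0.0505] roll 15.2
((650.9912719726562, -4.744415283203125), (254.95985412597656, 233.60267639160156), 1.9308688640594482)
((644.6472778320312, -9.583427429199219), (255.35198974609375, 243.40353393554688), 1.8295025825500488)
```

step_arm:
  commands:
    - {"fingers": -1,"dx": -0.06,"dy": -0.02,"dz": -0.01,"roll": 5}
    - {"fingers": -1,"dx": -0.12,"dy": -0.045,"dz": -0.02,"roll": 10}
    - {"fingers": -1,"dx": -0.18,"dy": -0.068,"dz": -0.03,"roll": 15}
    - {"fingers": -1,"dx": -0.24,"dy": -0.09,"dz": -0.03,"roll": 15}
    - {"fingers": -1,"dx": -0.3,"dy": -0.115,"dz": -0.03,"roll": 15}
    - {"fingers": -1,"dx": -0.335,"dy": -0.166,"dz": -0.03,"roll": 15}
    - {"fingers": -1,"dx": -0.37,"dy": -0.217,"dz": -0.03,"roll": 15}
    - {"fingers": -1,"dx": -0.405,"dy": -0.268,"dz": -0.03,"roll": 15}
  squeeze: 25

```text
time: 1.15
tool_pos: [0.5036, 0.2775, 0.2796]
tcp_rot: [-0.861, -3.021, 0.001]
wrist_force: [0.2, -0.8, 0.4]
width: 1.001
grip_force: 0.0
```

```bash
python3 -c "
from h import *
go(.515,-.376,.25,58,[(.56,.1,.28)])"
```

```text
tcp [0.5036 0.2775 0.2796] yaw 58.2 q6 -31.8 F [ 0.2 -0.8  0.4] t 1.15
(0.56, 0.1, 0.28) d [-0.1416 -0.121  -0.0004] roll 0.2
(0.515, -0.376, 0.25) d [-0.3544 -0.5492  0.0298] roll 0.2
```

step_arm:
  commands:
    - {"dx": -0.04,"dy": -0.045,"fingers": -1}
    - {"dx": -0.08,"dy": -0.09,"fingers": -1}
    - {"dx": -0.115,"dy": -0.14,"fingers": -1}
    - {"dx": -0.147,"dy": -0.193,"fingers": -1}
    - {"dx": -0.18,"dy": -0.246,"fingers": -1}
    - {"dx": -0.213,"dy": -0.299,"fingers": -1}
    - {"dx": -0.25,"dy": -0.345,"fingers": -1}
    - {"dx": -0.25,"dy": -0.345,"fingers": -1}

```text
invalid input
```

```bash
python3 - <<'E'
from h import *
go(.515,-.376,.17,58)
im,d,K,T,c=shot("wrist");cv2.imwrite("pics/w1.png",im);np.savez("w1.npz",im=im,d=d,K=K,T=T)
E
```

```text
tcp [0.5036 0.2775 0.2796] yaw 58.2 q6 -31.8 F [ 0.2 -0.8  0.4] t 1.15
(0.515, -0.376, 0.17) d [-0.3544 -0.5491  0.1098] roll 0.2
```

View pics/w1.png

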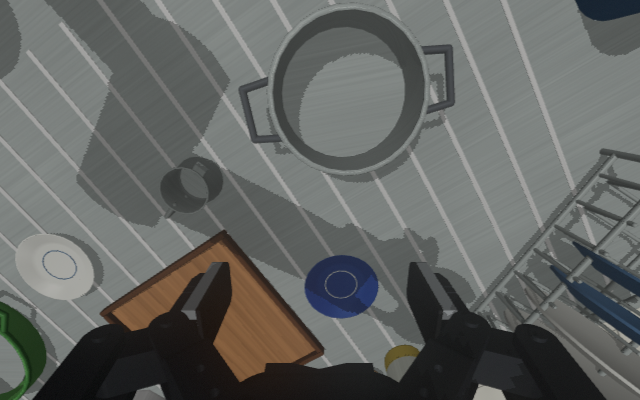

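The rows need every key. The wrist view clearly shows the pot (348,90), blue saucer (341,286), white saucer (55,266) and tray, so I'll measure from it while resending the move.

step_arm:
  commands:
    - {"dx": -0.04,"dy": -0.045,"dz": 0,"roll": 0,"fingers": -1}
    - {"dx": -0.08,"dy": -0.09,"dz": 0,"roll": 0,"fingers": -1}
    - {"dx": -0.115,"dy": -0.14,"dz": 0,"roll": 0,"fingers": -1}
    - {"dx": -0.147,"dy": -0.193,"dz": 0,"roll": 0,"fingers": -1}
    - {"dx": -0.18,"dy": -0.246,"dz": 0,"roll": 0,"fingers": -1}
    - {"dx": -0.213,"dy": -0.299,"dz": 0,"roll": 0,"fingers": -1}
    - {"dx": -0.25,"dy": -0.345,"dz": 0,"roll": 0,"fingers": -1}
    - {"dx": -0.25,"dy": -0.345,"dz": 0,"roll": 0,"fingers": -1}

```text
time: 2.2
tool_pos: [0.5335, -0.1491, 0.2796]
tcp_rot: [-0.87, -3.019, 0.002]
wrist_force: [-0.1, 0.5, -0.0]
width: 0.997
grip_force: 0.0
```

```bash
cat >> h.py <<'E'
def circ(p):
    A=np.c_[2*p,np.ones(len(p))];s=np.linalg.lstsq(A,(p**2).sum(1),rcond=None)[0]
    return s[:2],np.sqrt(s[2]+s[:2]@s[:2])
def robcirc(p):
    m=np.ones(len(p),bool)
    for _ in range(6):
        c,r=circ(p[m]);e=abs(np.hypot(*(p-c).T)-r);m=e<max(.002,np.median(e)*2)
    return c.round(4),round(float(r),4),int(m.sum())
def onplane(uv,z,K,T):
    uv=np.asarray(uv,float).reshape(-1,2);M=np.linalg.inv(T);r=np.c_[(uv[:,0]-K[0,2])/K[0,0],-(uv[:,1]-K[1,2])/K[1,1],-np.ones(len(uv))]@M[:3,:3].T
    o=M[:3,3];return (o+r*((z-o[2])/r[:,2])[:,None])[:,:2]
def outline(m,z,K,T,mn=150):
    for c in cv2.findContours(m.astype(np.uint8),cv2.RETR_EXTERNAL,cv2.CHAIN_APPROX_NONE)[0]:
        if cv2.contourArea(c)>mn:
            x,y,w,h=cv2.boundingRect(c);print((x,y,w,h),*robcirc(onplane(c,z,K,T)))
E
python3 - <<'E'
from h import *
z=np.load("w1.npz");im,d,K,T=z["im"],z["d"],z["K"],z["T"];P=world(d,K,T);H=cv2.cvtColor(im,cv2.COLOR_BGR2HSV).astype(int)
h,s,v=H[...,0],H[...,1],H[...,2];Z=P[...,2]
print("bs");outline((h>105)&(h<130)&(s>120),.014,K,T)
print("ws");outline((s<25)&(v>150)&(np.mgrid[:400,:640][1]<110)&(np.mgrid[:400,:640][0]>220),.014,K,T)
m=(Z>.072)&(Z<.088);print("pot",robcirc(P[m][:,:2]),np.median(Z[m]));outline(m,.08,K,T)
w=(h<20)&(s>90)&(Z<.03);w=cv2.morphologyEx(w.astype(np.uint8),cv2.MORPH_OPEN,np.ones((5,5)))
q=P[w>0];q=q[(q[:,0]>.5)&(q[:,0]<.8)];print(cv2.minAreaRect((q[:,:2]*1000).astype(np.float32)))
go(.515,-.376,.17,58)
im,d,K,T,c=shot("wrist");cv2.imwrite("pics/w2.png",im);np.savez("w2.npz",im=im,d=d,K=K,T=T)
E
```

```text
bs
(305, 256, 73, 62) [0.6799 0.2082] 0.0526 188
(594, 0, 46, 18) [0.5233 0.6546] 0.0169 181
ws
(0, 221, 98, 106) [ 0.4336 -0.1243] 0.0532 212
pot (array([0.6406, 0.3838]), 0.222, 4834) 0.08012433402021571
(545, 309, 83, 42) [0.85   0.4904] 0.0478 177
(267, 2, 163, 174) [0.4507 0.3459] 0.0801 476
((647.1500244140625, -0.38802337646484375), (255.06329345703125, 238.6917724609375), 2.0075178146362305)
tcp [ 0.5335 -0.1491  0.2796] yaw 57.9 q6 -76.0 F [-0.1  0.5 -0. ] t 2.2
(0.515, -0.376, 0.17) d [-0.1051 -0.2018  0.1099] roll -0.1
```

View pics/w2.png

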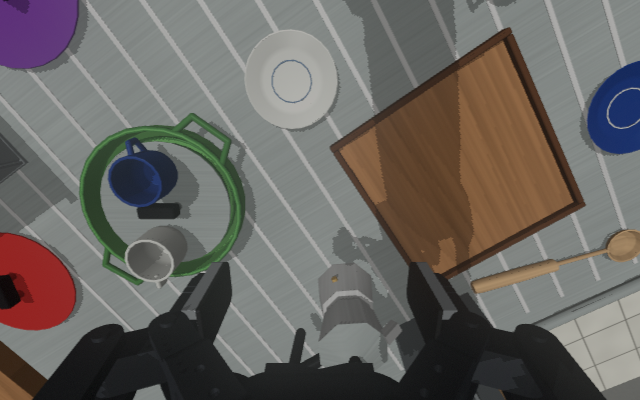

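The wrist view shows the blue cup at (135,180), white cup (150,260), lid bar (158,211), white saucer (292,80) and the whole tray outline. I'll refine the positions from this.

```bash
python3 - <<'E'
from h import *
z=np.load("w2.npz");im,d,K,T=z["im"],z["d"],z["K"],z["T"];P=world(d,K,T);H=cv2.cvtColor(im,cv2.COLOR_BGR2HSV).astype(int)
h,s,v=H[...,0],H[...,1],H[...,2];Z=P[...,2];vv,uu=np.mgrid[:400,:640]
print("ws");outline((s<25)&(v>140)&(uu>230)&(uu<345)&(vv<140),.014,K,T)
for n,a in [("blue",(uu<180)&(vv<215)&(vv>150)),("white",(uu<180)&(uu>110)&(vv>225)&(vv<290))]:
    m=a&(Z>.074)&(Z<.086);print(n,robcirc(P[m][:,:2]),np.median(Z[m]),m.sum())
m=(uu<260)&(vv>100)&(vv<300)&(h>45)&(h<80)&(s>80)&(Z>.033)&(Z<.044);print("col",robcirc(P[m][:,:2]))
q=P[m];r=np.hypot(*(q[:,:2]-[.473,-.351]).T);e=q[r>.108];print("ears",np.degrees(np.arctan2(e[:,1]+.351,e[:,0]-.473)).round()[::25])
m=(v<50)&(uu>120)&(uu<190)&(vv>190)&(vv<225)&(Z>.03)&(Z<.07);print("bar",np.median(P[m],0),cv2.minAreaRect((P[m][:,:2]*1000).astype(np.float32)))
w=(h<20)&(s>90)&(Z<.03)&(uu>325)&(vv<280);w=cv2.morphologyEx(w.astype(np.uint8),cv2.MORPH_OPEN,np.ones((5,5)))
print(cv2.minAreaRect((P[w>0][:,:2]*1000).astype(np.float32)))
m=(Z>.09)&(uu>310)&(uu<400)&(vv>250);print("moka",np.nanpercentile(P[m],[5,95],0).round(3))
E
```

```text
ws
(312, 0, 33, 58) [ 0.4115 -0.0701] 0.0257 117
(231, 0, 106, 129) [ 0.4332 -0.1246] 0.0546 272
blue (array([ 0.4342, -0.319 ]), 0.027, 809) 0.0802887966229118 866
white (array([ 0.5147, -0.3718]), 0.027, 676) 0.08004935061429375 730
col (array([ 0.4723, -0.3435]), 0.0968, 2121)
ears [122. 122. 124. 119. 115. 123. 115. 127. 124. 110. 109. 108. 103. 102.
  99.  98.  97.  95.  93. -81. -77. -73. -73. -68. -65. -59. -53. -57.]
bar [ 0.47416205 -0.34078821  0.05044775] ((473.9495544433594, -345.0086669921875), (44.17483901977539, 15.300614356994629), 58.74882507324219)
((709.8624267578125, 13.381729125976562), (401.42462158203125, 263.0126037597656), 10.450030326843262)
moka [[ 0.526 -0.243  0.104]
 [ 0.726 -0.128  0.346]]
```

step_arm:
  commands:
    - {"dx": -0.026,"dy": -0.05,"dz": 0.03,"roll": 0,"fingers": -1}
    - {"dx": -0.052,"dy": -0.1,"dz": 0.06,"roll": 0,"fingers": -1}
    - {"dx": -0.078,"dy": -0.15,"dz": 0.09,"roll": 0,"fingers": -1}
    - {"dx": -0.104,"dy": -0.2005,"dz": 0.11,"roll": 0,"fingers": -1}
    - {"dx": -0.104,"dy": -0.2005,"dz": 0.11,"roll": 0,"fingers": -1}
    - {"dx": -0.104,"dy": -0.2005,"dz": 0.11,"roll": 0,"fingers": -1}

```text
time: 3.0
tool_pos: [0.5166, -0.3691, 0.1696]
tcp_rot: [-0.861, -3.02, -0.002]
wrist_force: [-0.1, -0.1, 0.1]
width: 0.998
grip_force: 0.0
```

```bash
python3 - <<'E'
from h import *
go(.515,-.3745,.064,58)
im,d,K,T,c=shot("wrist");cv2.imwrite("pics/w3.png",im);np.savez("w3.npz",im=im,d=d,K=K,T=T);P=world(d,K,T)
m=(P[...,2]>.074)&(P[...,2]<.086)&(np.hypot(P[...,0]-.515,P[...,1]+.374)<.05);print(robcirc(P[m][:,:2]))
E
```

```text
tcp [ 0.5166 -0.3691  0.1696] yaw 58.2 q6 -96.0 F [-0.1 -0.1  0.1] t 3.0
(0.515, -0.3745, 0.064) d [-0.0016 -0.0056  0.1056] roll 0.2
(array([ 0.5143, -0.3727]), 0.0268, 1354)
```

View pics/w3.png

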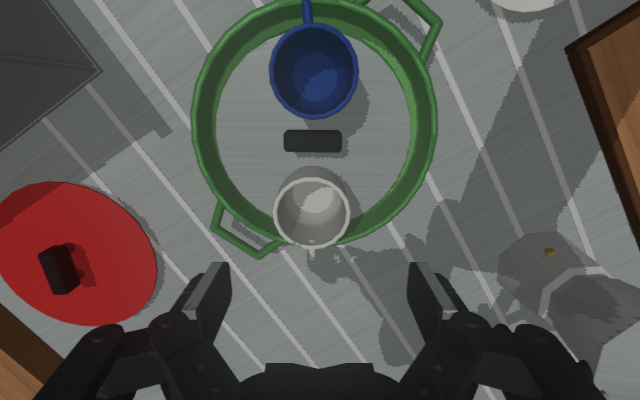

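The white cup is at (312,213) between the fingers and slightly left of their midline, with its handle towards the bottom. I'll descend and pinch.

step_arm:
  commands:
    - {"dx": -0.001,"dy": -0.005,"dz": 0.03,"roll": 0,"fingers": -1}
    - {"dx": -0.001,"dy": -0.005,"dz": 0.06,"roll": 0,"fingers": -1}
    - {"dx": -0.001,"dy": -0.005,"dz": 0.09,"roll": 0,"fingers": -1}
    - {"dx": -0.001,"dy": -0.005,"dz": 0.105,"roll": 0,"fingers": -1}
    - {"dx": -0.001,"dy": -0.005,"dz": 0.105,"roll": 0,"fingers": -1}
  squeeze: 25

```text
time: 3.68
tool_pos: [0.5145, -0.3738, 0.0646]
tcp_rot: [-0.859, -3.02, -0.001]
wrist_force: [-0.2, -0.0, 0.4]
width: 0.997
grip_force: 0.0
```

step_arm:
  commands:
    - {"dx": 0,"dy": 0,"dz": 0,"roll": 0,"fingers": 1}
    - {"dx": 0,"dy": 0,"dz": 0,"roll": 0,"fingers": 1}
    - {"dx": 0,"dy": 0,"dz": 0,"roll": 0,"fingers": 1}
    - {"dx": 0,"dy": 0,"dz": 0,"roll": 0,"fingers": 1}
    - {"dx": 0,"dy": 0,"dz": 0,"roll": 0,"fingers": 1}
    - {"dx": 0,"dy": 0,"dz": 0,"roll": 0,"fingers": 1}

```text
time: 4.42
tool_pos: [0.5157, -0.3762, 0.067]
tcp_rot: [0.861, 3.018, -0.001]
wrist_force: [1.6, 1.1, 6.0]
width: 0.674
grip_force: 27.4
```

step_arm:
  commands:
    - {"dx": 0,"dy": 0,"dz": -0.02,"roll": 0,"fingers": 1}
    - {"dx": 0,"dy": 0,"dz": -0.05,"roll": 0,"fingers": 1}
    - {"dx": 0,"dy": 0,"dz": -0.09,"roll": 0,"fingers": 1}
    - {"dx": 0,"dy": 0,"dz": -0.1,"roll": 0,"fingers": 1}
    - {"dx": 0,"dy": 0,"dz": -0.1,"roll": 0,"fingers": 1}

```text
time: 5.05
tool_pos: [0.5147, -0.3758, 0.1659]
tcp_rot: [0.861, 3.02, -0.001]
wrist_force: [0.4, -0.0, -1.3]
width: 0.67
grip_force: 27.2
```

```bash
python3 -c "
from h import *
go(.434,-.124,.1,58)"
```

```text
tcp [ 0.5147 -0.3758  0.1659] yaw 58.2 q6 -96.5 F [ 0.4 -0.  -1.3] t 5.05
(0.434, -0.124, 0.1) d [0.2015 0.1713 0.0655] roll 0.2
```

step_arm:
  commands:
    - {"dx": 0.04,"dy": 0.034,"dz": 0,"roll": 0,"fingers": 1}
    - {"dx": 0.08,"dy": 0.068,"dz": 0,"roll": 0,"fingers": 1}
    - {"dx": 0.12,"dy": 0.102,"dz": 0,"roll": 0,"fingers": 1}
    - {"dx": 0.16,"dy": 0.136,"dz": 0.02,"roll": 0,"fingers": 1}
    - {"dx": 0.2,"dy": 0.17,"dz": 0.05,"roll": 0,"fingers": 1}
    - {"dx": 0.2015,"dy": 0.1715,"dz": 0.065,"roll": 0,"fingers": 1}
    - {"dx": 0.2015,"dy": 0.1715,"dz": 0.065,"roll": 0,"fingers": 1}

```text
time: 5.92
tool_pos: [0.4317, -0.1227, 0.0976]
tcp_rot: [-0.859, -3.017, 0.0]
wrist_force: [0.3, 0.6, -1.4]
width: 0.669
grip_force: 27.4
```

```bash
python3 - <<'E'
from h import *
go(.434,-.124,.05,58)
for n in ["wrist","side"]:
    im,d,K,T,c=shot(n);np.savez(n+"4.npz",im=im,d=d,K=K,T=T);P=world(d,K,T)
    if n=="wrist":cv2.imwrite("pics/w4.png",im)
    m=(abs(P[...,2]-.11)<.02)&(np.hypot(P[...,0]-.434,P[...,1]+.124)<.033);print(np.nanpercentile(P[m],[2,98],0).round(3),m.sum())
E
```

```text
tcp [ 0.4317 -0.1227  0.0976] yaw 58.2 q6 -77.2 F [ 0.3  0.6 -1.4] t 5.92
(0.434, -0.124, 0.05) d [-0.0028  0.0002  0.0475] roll 0.2
[[ 0.402 -0.148  0.091]
 [ 0.457 -0.092  0.122]] 10065
[[ 0.403 -0.156  0.091]
 [ 0.461 -0.1    0.115]] 125
```

View pics/w4.png

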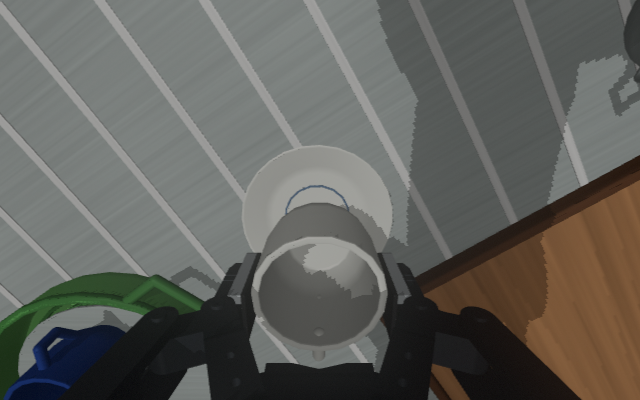

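The cup hangs upright above the white saucer (318,213). I'll compare both centres in this one view.

```bash
python3 - <<'E'
from h import *
z=np.load("wrist4.npz");im,d,K,T=z["im"],z["d"],z["K"],z["T"];P=world(d,K,T);Z=P[...,2];vv,uu=np.mgrid[:400,:640]
m=(Z>.108)&(Z<.125)&(uu>245)&(uu<395)&(vv>230)&(vv<350);print("cup",robcirc(P[m][:,:2]),np.median(Z[m]))
H=cv2.cvtColor(im,cv2.COLOR_BGR2HSV).astype(int)
m=((H[...,1]<25)&(H[...,2]>125)&(vv<235)&(vv>120)&(uu>230)&(uu<400)).astype(np.uint8);m=cv2.morphologyEx(m,cv2.MORPH_OPEN,np.ones((3,3)))
c=max(cv2.findContours(m,0,1)[0],key=cv2.contourArea)[:,0];c=c[(c[:,1]<205)];p=onplane(c,.014,K,T);print("saucer",robcirc(p),len(c))
# fixed radius fit
from scipy.optimize import least_squares
print(least_squares(lambda q:np.hypot(*(p-q).T)-.055,[.434,-.124],loss="soft_l1",f_scale=.002).x)
E
```

```text
cup (array([ 0.4302, -0.12  ]), 0.027, 3974) 0.11178632880356745
saucer (array([ 0.4209, -0.1158]), 0.0577, 569) 688
[ 0.41986484 -0.11933948]
```

```bash
python3 - <<'E'
from h import *
from scipy.optimize import least_squares
z=np.load("wrist4.npz");im,d,K,T=z["im"],z["d"],z["K"],z["T"];P=world(d,K,T)
p=onplane([(243,213),(392,213),(318,146),(262,168),(372,168)],.014,K,T);print(p.round(4),circ(p))
m=(P[...,2]>.0085)&(P[...,2]<.02)&(np.hypot(P[...,0]-.434,P[...,1]+.124)<.08);q=P[m];print(len(q),robcirc(q[:,:2]))
print(least_squares(lambda c:np.hypot(*(q[:,:2]-c).T)-.052,[.434,-.124],loss="soft_l1",f_scale=.002).x)
print("tip depth check: ring", onplane([(318,186),(288,206),(348,206)],.005,K,T).round(4))
E
```

```text
[[ 0.4019 -0.1668]
 [ 0.4583 -0.0757]
 [ 0.3895 -0.0956]
 [ 0.3821 -0.1361]
 [ 0.4218 -0.0721]] (array([ 0.43493452, -0.1243393 ]), np.float64(0.053923359611830736))
5323 (array([ 0.4337, -0.1243]), 0.0483, 4735)
[ 0.43856981 -0.12725897]
tip depth check: ring [[ 0.4153 -0.1117]
 [ 0.4167 -0.1388]
 [ 0.4403 -0.1008]]
```

step_arm:
  commands:
    - {"dx": -0.0045,"dy": -0.001,"dz": 0.015,"roll": 0,"fingers": 1}
    - {"dx": -0.0045,"dy": -0.001,"dz": 0.03,"roll": 0,"fingers": 1}
    - {"dx": -0.0045,"dy": -0.001,"dz": 0.04,"roll": 0,"fingers": 1}
    - {"dx": -0.0045,"dy": -0.001,"dz": 0.045,"roll": 0,"fingers": 1}
    - {"dx": -0.0045,"dy": -0.001,"dz": 0.045,"roll": 0,"fingers": 1}

```text
time: 6.65
tool_pos: [0.4366, -0.1265, 0.0544]
tcp_rot: [-0.861, -3.02, -0.0]
wrist_force: [0.1, -0.5, -1.0]
width: 0.673
grip_force: 27.4
```

step_arm:
  commands:
    - {"dx": 0,"dy": 0,"dz": 0.0015,"roll": 0,"fingers": 1}
    - {"dx": 0,"dy": 0,"dz": 0.0025,"roll": 0,"fingers": 1}
    - {"dx": 0,"dy": 0,"dz": 0.0025,"roll": 0,"fingers": 1}

```text
time: 7.02
tool_pos: [0.4372, -0.1267, 0.0527]
tcp_rot: [0.861, 3.021, -0.0]
wrist_force: [-1.3, -0.5, -1.8]
width: 0.668
grip_force: 27.4
```

step_arm:
  commands:
    - {"dx": 0,"dy": 0,"dz": 0.001,"roll": 0,"fingers": 1}
    - {"dx": 0,"dy": 0,"dz": 0.002,"roll": 0,"fingers": 1}
    - {"dx": 0,"dy": 0,"dz": 0.002,"roll": 0,"fingers": 1}

```text
time: 7.4
tool_pos: [0.4369, -0.1266, 0.0504]
tcp_rot: [-0.862, -3.021, -0.0]
wrist_force: [0.3, 0.0, -2.4]
width: 0.669
grip_force: 27.4
```

step_arm:
  commands:
    - {"dx": 0,"dy": 0,"dz": 0.001,"roll": 0,"fingers": 1}
    - {"dx": 0,"dy": 0,"dz": 0.0015,"roll": 0,"fingers": 1}
    - {"dx": 0,"dy": 0,"dz": 0.0015,"roll": 0,"fingers": 1}

```text
time: 7.78
tool_pos: [0.437, -0.1266, 0.0491]
tcp_rot: [-0.861, -3.021, 0.0]
wrist_force: [-0.0, 0.2, 1.1]
width: 0.673
grip_force: 27.6
```

step_arm:
  commands:
    - {"dx": 0,"dy": 0,"dz": 0,"roll": 0,"fingers": 0.2}
    - {"dx": 0,"dy": 0,"dz": 0,"roll": 0,"fingers": -0.3}
    - {"dx": 0,"dy": 0,"dz": 0,"roll": 0,"fingers": -1}
    - {"dx": 0,"dy": 0,"dz": 0,"roll": 0,"fingers": -1}
    - {"dx": 0,"dy": 0,"dz": -0.02,"roll": 0,"fingers": -1}
    - {"dx": 0,"dy": 0,"dz": -0.06,"roll": 0,"fingers": -1}
    - {"dx": 0,"dy": 0,"dz": -0.12,"roll": 0,"fingers": -1}
    - {"dx": 0,"dy": 0,"dz": -0.12,"roll": 0,"fingers": -1}

```text
time: 8.78
tool_pos: [0.4412, -0.1281, 0.1747]
tcp_rot: [0.858, 3.01, -0.001]
wrist_force: [0.2, 0.3, 0.5]
width: 0.999
grip_force: 0.0
```

```bash
python3 - <<'E'
from h import *
go(.434,-.3225,.16,58)
for n in ["wrist","scene","side"]:
    im,d,K,T,c=shot(n);np.savez(n+"5.npz",im=im,d=d,K=K,T=T);P=world(d,K,T);cv2.imwrite(f"pics/{n}5.png",im)
    m=(abs(P[...,2]-.063)<.006)&(np.hypot(P[...,0]-.434,P[...,1]+.124)<.045);print(n,"cup",robcirc(P[m][:,:2]),m.sum())
    m=(abs(P[...,2]-.081)<.006)&(np.hypot(P[...,0]-.434,P[...,1]+.3225)<.05);print(n,"blue",m.sum() and robcirc(P[m][:,:2]))
    m=(P[...,2]>.0085)&(P[...,2]<.02)&(np.hypot(P[...,0]-.434,P[...,1]+.124)<.07);print("saucer",robcirc(P[m][:,:2]),m.sum())
E
```

```text
tcp [ 0.4412 -0.1281  0.1747] yaw 58.2 q6 -77.5 F [0.2 0.3 0.5] t 8.78
(0.434, -0.3225, 0.16) d [-0.0962 -0.169   0.0154] roll 0.2
wrist cup (array([ 0.4352, -0.1241]), 0.0268, 1093) 1166
wrist blue (array([ 0.4335, -0.3188]), 0.0269, 861)
saucer (array([ 0.435 , -0.1252]), 0.0484, 3937) 5570
scene cup (array([ 0.4376, -0.1269]), 0.0272, 53) 59
scene blue (array([ 0.4364, -0.3219]), 0.0273, 61)
saucer (array([ 0.4341, -0.1268]), 0.05, 114) 149
side cup (array([ 0.4348, -0.1293]), 0.0269, 73) 91
side blue (array([ 0.4326, -0.3253]), 0.0273, 103)
saucer (array([ 0.4337, -0.1284]), 0.0475, 171) 201
```

View pics/wrist5.png

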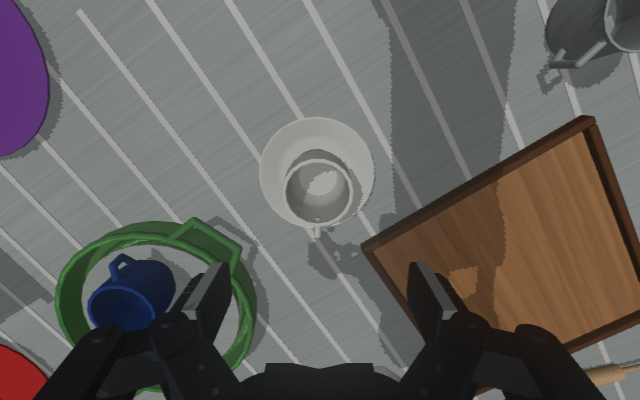

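The white cup stands centred on its saucer, with cup at (318,192) and offset about 2 mm. The scene camera agrees best with the TCP, so I'll take the blue cup at (0.436,-0.322).

step_arm:
  commands:
    - {"dx": -0.03,"dy": -0.05,"dz": 0,"roll": 0,"fingers": -1}
    - {"dx": -0.06,"dy": -0.1,"dz": 0,"roll": 0,"fingers": -1}
    - {"dx": -0.09,"dy": -0.15,"dz": 0,"roll": 0,"fingers": -1}
    - {"dx": -0.098,"dy": -0.1675,"dz": 0,"roll": 0,"fingers": -1}
    - {"dx": -0.098,"dy": -0.1675,"dz": 0,"roll": 0,"fingers": -1}

```text
time: 9.55
tool_pos: [0.4306, -0.3206, 0.1669]
tcp_rot: [-0.864, -3.017, -0.003]
wrist_force: [-0.2, 0.6, 0.1]
width: 1.0
grip_force: 0.0
```

```bash
python3 -c "
from h import *
go(.436,-.322,.065,58)"
```

```text
tcp [ 0.4306 -0.3206  0.1669] yaw 58.0 q6 -97.4 F [-0.2  0.6  0.1] t 9.55
(0.436, -0.322, 0.065) d [-0.0057  0.0016  0.1019] roll 0.0
```

step_arm:
  commands:
    - {"dx": -0.004,"dy": 0.001,"dz": 0.02,"roll": 0,"fingers": -1}
    - {"dx": -0.004,"dy": 0.001,"dz": 0.05,"roll": 0,"fingers": -1}
    - {"dx": -0.004,"dy": 0.001,"dz": 0.08,"roll": 0,"fingers": -1}
    - {"dx": -0.004,"dy": 0.001,"dz": 0.1,"roll": 0,"fingers": -1}
    - {"dx": -0.004,"dy": 0.001,"dz": 0.1,"roll": 0,"fingers": -1}
    - {"dx": -0.004,"dy": 0.001,"dz": 0.1,"roll": 0,"fingers": -1}

```text
time: 10.3
tool_pos: [0.4362, -0.3209, 0.0694]
tcp_rot: [0.86, 3.022, 0.0]
wrist_force: [-0.3, 0.0, -0.0]
width: 1.005
grip_force: 0.0
```

step_arm:
  commands:
    - {"dx": 0,"dy": 0,"dz": 0.004,"roll": 0,"fingers": -1}
    - {"dx": 0,"dy": 0,"dz": 0.004,"roll": 0,"fingers": 1}
    - {"dx": 0,"dy": 0,"dz": 0.004,"roll": 0,"fingers": 1}
    - {"dx": 0,"dy": 0,"dz": 0.004,"roll": 0,"fingers": 1}
    - {"dx": 0,"dy": 0,"dz": 0.004,"roll": 0,"fingers": 1}
    - {"dx": 0,"dy": 0,"dz": 0.004,"roll": 0,"fingers": 1}
    - {"dx": 0,"dy": 0,"dz": 0.004,"roll": 0,"fingers": 1}

```text
time: 11.18
tool_pos: [0.4362, -0.3223, 0.0656]
tcp_rot: [0.861, 3.02, -0.001]
wrist_force: [-0.4, -0.1, 5.5]
width: 0.673
grip_force: 27.3
```

step_arm:
  commands:
    - {"dx": 0,"dy": 0,"dz": -0.02,"roll": 0,"fingers": 1}
    - {"dx": 0,"dy": 0,"dz": -0.05,"roll": 0,"fingers": 1}
    - {"dx": 0,"dy": 0,"dz": -0.1,"roll": 0,"fingers": 1}
    - {"dx": 0,"dy": 0,"dz": -0.13,"roll": 0,"fingers": 1}
    - {"dx": 0,"dy": 0,"dz": -0.13,"roll": 0,"fingers": 1}

```text
time: 11.8
tool_pos: [0.4373, -0.3231, 0.1976]
tcp_rot: [0.86, 3.016, -0.003]
wrist_force: [0.1, -0.6, -2.1]
width: 0.674
grip_force: 27.2
```

```bash
python3 -c "
from h import *
go(.681,.206,.1,58,[(.50,-.12,.2)])
print('moka')
for n in ['scene','side']:
    z=np.load(n+'5.npz');P=world(z['d'],z['K'],z['T']);X,Y,Z=P[...,0],P[...,1],P[...,2]
    m=(Z>.05)&(X>.62)&(X<.8)&(Y>-.33)&(Y<-.12);print(np.percentile(P[m],[2,98],0).round(3))
z=np.load('wrist5.npz')"
```

```text
tcp [ 0.4373 -0.3231  0.1976] yaw 58.2 q6 -97.3 F [ 0.1 -0.6 -2.1] t 11.8
(0.5, -0.12, 0.2) d [ 0.0538  0.2056 -0.0029] roll 0.2
(0.681, 0.206, 0.1) d [0.0726 0.5781 0.0968] roll 0.2
moka
[[ 0.687 -0.298  0.053]
 [ 0.756 -0.173  0.149]]
[[ 0.681 -0.304  0.052]
 [ 0.744 -0.188  0.15 ]]
```

step_arm:
  commands:
    - {"dx": 0.015,"dy": 0.055,"dz": 0,"roll": 0,"fingers": 1}
    - {"dx": 0.03,"dy": 0.11,"dz": 0,"roll": 0,"fingers": 1}
    - {"dx": 0.042,"dy": 0.165,"dz": 0,"roll": 0,"fingers": 1}
    - {"dx": 0.054,"dy": 0.22,"dz": 0,"roll": 0,"fingers": 1}
    - {"dx": 0.06,"dy": 0.28,"dz": 0,"roll": 0,"fingers": 1}
    - {"dx": 0.063,"dy": 0.34,"dz": 0,"roll": 0,"fingers": 1}
    - {"dx": 0.066,"dy": 0.4,"dz": 0,"roll": 0,"fingers": 1}
    - {"dx": 0.068,"dy": 0.45,"dz": 0,"roll": 0,"fingers": 1}

```text
time: 12.8
tool_pos: [0.6147, 0.0983, 0.1919]
tcp_rot: [-0.859, -3.018, 0.002]
wrist_force: [0.5, -0.7, -0.8]
width: 0.672
grip_force: 27.4
```

```bash
python3 -c "
from h import *
go(.6795,.206,.1,58)"
```

```text
tcp [0.6147 0.0983 0.1919] yaw 58.2 q6 -51.4 F [ 0.5 -0.7 -0.8] t 12.8
(0.6795, 0.206, 0.1) d [0.0013 0.1259 0.0916] roll 0.2
```

step_arm:
  commands:
    - {"dx": 0,"dy": 0.045,"dz": 0,"roll": 0,"fingers": 1}
    - {"dx": 0,"dy": 0.09,"dz": 0.02,"roll": 0,"fingers": 1}
    - {"dx": 0.001,"dy": 0.12,"dz": 0.06,"roll": 0,"fingers": 1}
    - {"dx": 0.001,"dy": 0.123,"dz": 0.095,"roll": 0,"fingers": 1}
    - {"dx": 0.001,"dy": 0.123,"dz": 0.095,"roll": 0,"fingers": 1}
    - {"dx": 0.001,"dy": 0.123,"dz": 0.095,"roll": 0,"fingers": 1}

```text
time: 13.55
tool_pos: [0.679, 0.2009, 0.0994]
tcp_rot: [-0.862, -3.02, 0.001]
wrist_force: [0.4, -0.3, -0.4]
width: 0.671
grip_force: 27.4
```

```bash
python3 - <<'E'
from h import *
go(.6795,.206,.05,58)
im,d,K,T,c=shot("wrist");np.savez("wrist6.npz",im=im,d=d,K=K,T=T);P=world(d,K,T);vv,uu=np.mgrid[:400,:640];cv2.imwrite("pics/w6.png",im)
Z=P[...,2];m=(Z>.1)&(Z<.125)&(uu>245)&(uu<395)&(vv>230)&(vv<350);print("cup",robcirc(P[m][:,:2]),np.median(Z[m]))
m=(Z>.0085)&(Z<.02)&(np.hypot(P[...,0]-.68,P[...,1]-.207)<.07);print("saucer",robcirc(P[m][:,:2]),m.sum())
E
```

```text
tcp [0.679  0.2009 0.0994] yaw 58.1 q6 -43.7 F [ 0.4 -0.3 -0.4] t 13.55
(0.6795, 0.206, 0.05) d [0.0022 0.0047 0.0494] roll 0.1
cup (array([0.6764, 0.204 ]), 0.0268, 6677) 0.11308598584103131
saucer (array([0.6792, 0.208 ]), 0.0484, 4987) 5582
```

View pics/w6.png

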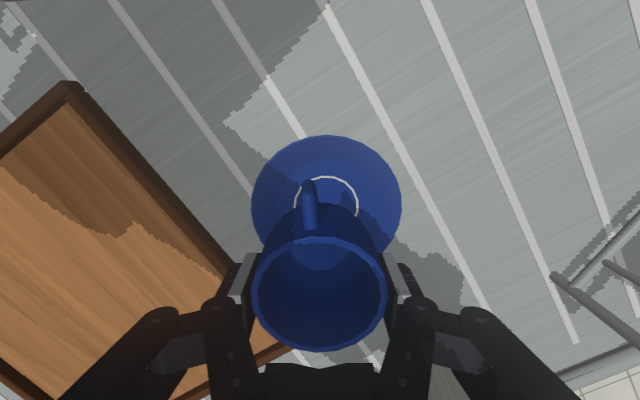

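The blue cup hangs straight above the blue saucer (326,200) and needs a 5 mm shift along tool y. I'll descend.

step_arm:
  commands:
    - {"dx": 0.0005,"dy": 0.0045,"dz": 0.015,"roll": 0,"fingers": 1}
    - {"dx": 0.0005,"dy": 0.0045,"dz": 0.03,"roll": 0,"fingers": 1}
    - {"dx": 0.0005,"dy": 0.0045,"dz": 0.042,"roll": 0,"fingers": 1}
    - {"dx": 0.0005,"dy": 0.0045,"dz": 0.047,"roll": 0,"fingers": 1}
    - {"dx": 0.0005,"dy": 0.0045,"dz": 0.047,"roll": 0,"fingers": 1}

```text
time: 14.22
tool_pos: [0.6809, 0.2052, 0.0521]
tcp_rot: [-0.861, -3.02, 0.001]
wrist_force: [-0.6, -0.2, -0.8]
width: 0.666
grip_force: 27.4
```

step_arm:
  commands:
    - {"dx": 0,"dy": 0,"dz": 0.001,"roll": 0,"fingers": 1}
    - {"dx": 0,"dy": 0,"dz": 0.002,"roll": 0,"fingers": 1}
    - {"dx": 0,"dy": 0,"dz": 0.002,"roll": 0,"fingers": 1}

```text
time: 14.6
tool_pos: [0.6816, 0.2055, 0.0513]
tcp_rot: [0.861, 3.021, 0.0]
wrist_force: [-0.3, -0.1, -0.8]
width: 0.671
grip_force: 27.4
```

step_arm:
  commands:
    - {"dx": 0,"dy": 0,"dz": 0.001,"roll": 0,"fingers": 1}
    - {"dx": 0,"dy": 0,"dz": 0.002,"roll": 0,"fingers": 1}
    - {"dx": 0,"dy": 0,"dz": 0.002,"roll": 0,"fingers": 1}

```text
time: 14.98
tool_pos: [0.6813, 0.2053, 0.0488]
tcp_rot: [-0.862, -3.021, 0.0]
wrist_force: [1.0, -0.4, -1.0]
width: 0.671
grip_force: 27.4
```

step_arm:
  commands:
    - {"dx": 0,"dy": 0,"dz": 0.001,"roll": 0,"fingers": 1}
    - {"dx": 0,"dy": 0,"dz": 0.001,"roll": 0,"fingers": 1}

```text
time: 15.22
tool_pos: [0.6813, 0.2054, 0.0479]
tcp_rot: [-0.861, -3.021, 0.0]
wrist_force: [0.3, -0.1, -1.2]
width: 0.67
grip_force: 27.4
```

step_arm:
  commands:
    - {"dx": 0,"dy": 0,"dz": 0.001,"roll": 0,"fingers": 1}
    - {"dx": 0,"dy": 0,"dz": 0.001,"roll": 0,"fingers": 1}

```text
time: 15.48
tool_pos: [0.6814, 0.2054, 0.0476]
tcp_rot: [0.862, 3.021, -0.0]
wrist_force: [-2.8, -0.7, 4.2]
width: 0.673
grip_force: 27.8
```

Contact at about 5 N. Releasing.

step_arm:
  commands:
    - {"dx": 0,"dy": 0,"dz": 0,"roll": 0,"fingers": 0.2}
    - {"dx": 0,"dy": 0,"dz": 0,"roll": 0,"fingers": -0.3}
    - {"dx": 0,"dy": 0,"dz": 0,"roll": 0,"fingers": -1}
    - {"dx": 0,"dy": 0,"dz": 0,"roll": 0,"fingers": -1}
    - {"dx": 0,"dy": 0,"dz": -0.02,"roll": 0,"fingers": -1}
    - {"dx": 0,"dy": 0,"dz": -0.06,"roll": 0,"fingers": -1}
    - {"dx": 0,"dy": 0,"dz": -0.12,"roll": 0,"fingers": -1}
    - {"dx": 0,"dy": 0,"dz": -0.15,"roll": 0,"fingers": -1}

```text
time: 16.48
tool_pos: [0.6836, 0.206, 0.2034]
tcp_rot: [0.86, 3.015, 0.006]
wrist_force: [-0.0, -0.4, 0.4]
width: 1.002
grip_force: 0.0
```

```bash
python3 - <<'E'
from h import *
go(.473,-.348,.25,58,[(.52,-.1,.25)])
for n in ["wrist","scene","side"]:
    im,d,K,T,c=shot(n);np.savez(n+"7.npz",im=im,d=d,K=K,T=T);P=world(d,K,T);H=cv2.cvtColor(im,cv2.COLOR_BGR2HSV).astype(int)
    def near(x,y,r,a,b):
        m=(P[...,2]>a)&(P[...,2]<b)&(np.hypot(P[...,0]-x,P[...,1]-y)<r);return (robcirc(P[m][:,:2]),int(m.sum())) if m.sum()>20 else None
    print(n,"bcup",near(.68,.206,.04,.056,.07),"bsau",near(.68,.206,.07,.0085,.02),"\n wcup",near(.435,-.126,.04,.056,.07),"wsau",near(.435,-.126,.07,.0085,.02),"\n pot",near(.452,.342,.09,.073,.087))
    m=(H[...,2]<60)&(P[...,2]>.04)&(P[...,2]<.06)&(np.hypot(P[...,0]-.473,P[...,1]+.348)<.05)
    if m.sum()>10:print("bar",m.sum(),cv2.minAreaRect((P[m][:,:2]*1000).astype(np.float32)))
    m=(H[...,0]>45)&(H[...,0]<80)&(H[...,1]>80)&(P[...,2]>.032)&(P[...,2]<.044)&(np.hypot(P[...,0]-.473,P[...,1]+.348)<.15)
    if m.sum()>10:print("col",robcirc(P[m][:,:2]))
E
```

```text
tcp [0.6836 0.206  0.2034] yaw 58.2 q6 -43.4 F [-0.  -0.4  0.4] t 16.48
(0.52, -0.1, 0.25) d [-0.0226 -0.346  -0.0485] roll 0.2
(0.473, -0.348, 0.25) d [-0.1135 -0.5815 -0.0493] roll 0.2
wrist bcup ((array([0.6792, 0.2083]), 0.0268, 898), 985) bsau ((array([0.6803, 0.2072]), 0.0483, 3478), 4873) 
 wcup None wsau None 
 pot None
scene bcup ((array([0.6815, 0.2055]), 0.0269, 72), 87) bsau ((array([0.6801, 0.2055]), 0.0498, 144), 194) 
 wcup ((array([ 0.4382, -0.1268]), 0.0275, 54), 69) wsau ((array([ 0.4346, -0.1265]), 0.0506, 100), 131) 
 pot ((array([0.4524, 0.3431]), 0.078, 67), 82)
bar 53 ((479.9764404296875, -348.274658203125), (42.409664154052734, 15.071208000183105), 56.52088928222656)
col (array([ 0.4762, -0.3462]), 0.0971, 189)
side bcup ((array([0.6796, 0.2024]), 0.0269, 57), 65) bsau ((array([0.68  , 0.2028]), 0.0477, 84), 110) 
 wcup ((array([ 0.4352, -0.1295]), 0.0267, 89), 105) wsau ((array([ 0.4338, -0.1287]), 0.0482, 155), 194) 
 pot ((array([0.4512, 0.3404]), 0.0773, 156), 185)
bar 65 ((470.2502136230469, -354.28680419921875), (42.244224548339844, 14.507887840270996), 59.262542724609375)
col (array([ 0.4704, -0.3506]), 0.0973, 373)
```

Both cups are within about 3 mm on their saucers. Next is the lid: centre about (0.4755,-0.349), with closing yaw -32°.

step_arm:
  commands:
    - {"dx": -0.004,"dy": -0.058,"dz": -0.02,"roll": 0,"fingers": -1}
    - {"dx": -0.008,"dy": -0.116,"dz": -0.04,"roll": 10,"fingers": -1}
    - {"dx": -0.012,"dy": -0.174,"dz": -0.05,"roll": 20,"fingers": -1}
    - {"dx": -0.016,"dy": -0.232,"dz": -0.05,"roll": 30,"fingers": -1}
    - {"dx": -0.02,"dy": -0.29,"dz": -0.05,"roll": 40,"fingers": -1}
    - {"dx": -0.024,"dy": -0.346,"dz": -0.05,"roll": 50,"fingers": -1}
    - {"dx": -0.044,"dy": -0.4,"dz": -0.05,"roll": 60,"fingers": -1}
    - {"dx": -0.064,"dy": -0.45,"dz": -0.05,"roll": 70,"fingers": -1}

```text
time: 17.62
tool_pos: [0.4966, -0.2118, 0.2454]
tcp_rot: [-2.443, -1.972, 0.002]
wrist_force: [1.4, 1.0, -0.0]
width: 1.002
grip_force: 0.0
```

```bash
python3 -c "
from h import *
go(.4755,-.349,.16,-32)"
```

```text
tcp [ 0.4966 -0.2118  0.2454] yaw -12.2 q6 -13.6 F [ 1.4  1.  -0. ] t 17.62
(0.4755, -0.349, 0.16) d [-0.1386  0.0085  0.0853] roll 19.8
```

step_arm:
  commands:
    - {"dx": -0.05,"dy": 0.003,"dz": 0.02,"roll": 10,"fingers": -1}
    - {"dx": -0.1,"dy": 0.006,"dz": 0.05,"roll": 20,"fingers": -1}
    - {"dx": -0.138,"dy": 0.008,"dz": 0.08,"roll": 20,"fingers": -1}
    - {"dx": -0.138,"dy": 0.008,"dz": 0.085,"roll": 20,"fingers": -1}
    - {"dx": -0.138,"dy": 0.008,"dz": 0.085,"roll": 20,"fingers": -1}
    - {"dx": -0.138,"dy": 0.008,"dz": 0.085,"roll": 20,"fingers": -1}

```text
time: 18.38
tool_pos: [0.4786, -0.3466, 0.1627]
tcp_rot: [2.744, 1.528, 0.001]
wrist_force: [0.5, 0.6, -1.3]
width: 0.995
grip_force: 0.0
```

```bash
python3 - <<'E'
from h import *
go(.4755,-.349,.045,-32)
im,d,K,T,c=shot("wrist");np.savez("wrist8.npz",im=im,d=d,K=K,T=T);P=world(d,K,T);H=cv2.cvtColor(im,cv2.COLOR_BGR2HSV).astype(int);cv2.imwrite("pics/w8.png",im)
m=(H[...,2]<60)&(P[...,2]>.042)&(P[...,2]<.06)&(np.hypot(P[...,0]-.473,P[...,1]+.348)<.05)
print("bar",m.sum(),cv2.minAreaRect((P[m][:,:2]*1000).astype(np.float32)))
m=(H[...,0]>45)&(H[...,0]<80)&(H[...,1]>80)&(P[...,2]>.03)&(P[...,2]<.046)&(np.hypot(P[...,0]-.473,P[...,1]+.348)<.15)
print("col",robcirc(P[m][:,:2]))
E
```

```text
tcp [ 0.4786 -0.3466  0.1627] yaw -31.8 q6 -6.6 F [ 0.5  0.6 -1.3] t 18.38
(0.4755, -0.349, 0.045) d [-0.0037 -0.0015  0.1177] roll 0.2
bar 989 ((475.1173095703125, -346.3534851074219), (44.8251838684082, 14.760348320007324), 57.659523010253906)
col (array([ 0.4731, -0.3438]), 0.0963, 5685)
```

View pics/w8.png

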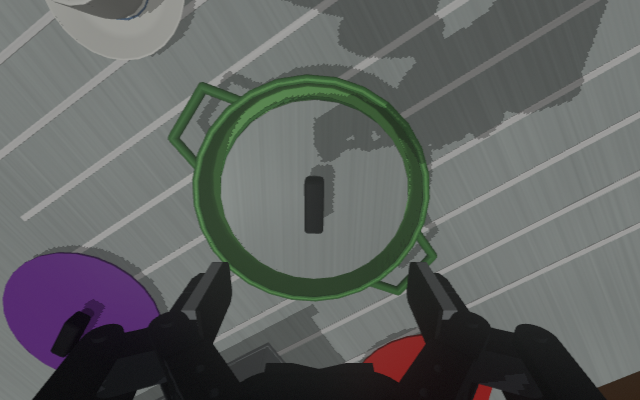

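The bar at (314,205) stands vertical between the fingers, so I'll descend onto it.

step_arm:
  commands:
    - {"dx": -0.002,"dy": -0.0015,"dz": 0.04,"roll": 0,"fingers": -1}
    - {"dx": -0.003,"dy": -0.0015,"dz": 0.08,"roll": 0,"fingers": -1}
    - {"dx": -0.003,"dy": -0.0015,"dz": 0.105,"roll": 0,"fingers": -1}
    - {"dx": -0.003,"dy": -0.0015,"dz": 0.114,"roll": 0,"fingers": -1}
    - {"dx": -0.003,"dy": -0.0015,"dz": 0.114,"roll": 0,"fingers": -1}
    - {"dx": -0.003,"dy": -0.0015,"dz": 0.114,"roll": 0,"fingers": -1}
  squeeze: 40

```text
time: 19.18
tool_pos: [0.4764, -0.3498, 0.0498]
tcp_rot: [2.743, 1.526, 0.002]
wrist_force: [-0.6, -0.1, 1.2]
width: 1.0
grip_force: 0.0
```

step_arm:
  commands:
    - {"dx": 0,"dy": 0,"dz": 0.003,"roll": 0,"fingers": 1}
    - {"dx": 0,"dy": 0,"dz": 0.004,"roll": 0,"fingers": 1}
    - {"dx": 0,"dy": 0,"dz": 0.004,"roll": 0,"fingers": 1}
    - {"dx": 0,"dy": 0,"dz": 0.004,"roll": 0,"fingers": 1}
    - {"dx": 0,"dy": 0,"dz": 0.004,"roll": 0,"fingers": 1}
    - {"dx": 0,"dy": 0,"dz": 0.004,"roll": 0,"fingers": 1}
    - {"dx": 0,"dy": 0,"dz": 0.004,"roll": 0,"fingers": 1}
    - {"dx": 0,"dy": 0,"dz": 0.004,"roll": 0,"fingers": 1}

```text
time: 20.18
tool_pos: [0.4751, -0.3492, 0.0441]
tcp_rot: [2.745, 1.527, 0.0]
wrist_force: [-0.5, 0.2, 1.2]
width: 0.181
grip_force: 40.2
```

step_arm:
  commands:
    - {"dx": 0,"dy": 0,"dz": -0.015,"roll": 0,"fingers": 1}
    - {"dx": 0,"dy": 0,"dz": -0.04,"roll": 0,"fingers": 1}
    - {"dx": 0,"dy": 0,"dz": -0.08,"roll": 0,"fingers": 1}
    - {"dx": 0,"dy": 0,"dz": -0.13,"roll": 0,"fingers": 1}
    - {"dx": 0,"dy": 0,"dz": -0.17,"roll": 0,"fingers": 1}
    - {"dx": 0,"dy": 0,"dz": -0.17,"roll": 0,"fingers": 1}

```text
time: 20.92
tool_pos: [0.4773, -0.3509, 0.2192]
tcp_rot: [2.738, 1.523, 0.005]
wrist_force: [0.8, 0.6, -1.0]
width: 0.181
grip_force: 39.8
```

```bash
python3 -c "
from h import *
go(.4525,.343,.2,-32,[(.52,-.1,.2),(.52,.15,.2)])"
```

```text
tcp [ 0.4773 -0.3509  0.2192] yaw -31.8 q6 -6.9 F [ 0.8  0.6 -1. ] t 20.93
(0.52, -0.1, 0.2) d [ 0.2357 -0.0962  0.0181] roll 0.2
(0.52, 0.15, 0.2) d [ 0.4481 -0.228   0.0166] roll 0.2
(0.4525, 0.343, 0.2) d [ 0.5765 -0.3872  0.015 ] roll 0.2
```

step_arm:
  commands:
    - {"dx": 0.04,"dy": -0.016,"dz": 0,"roll": 0,"fingers": 1}
    - {"dx": 0.09,"dy": -0.036,"dz": 0,"roll": 0,"fingers": 1}
    - {"dx": 0.14,"dy": -0.057,"dz": 0,"roll": 0,"fingers": 1}
    - {"dx": 0.19,"dy": -0.077,"dz": 0,"roll": 0,"fingers": 1}
    - {"dx": 0.2357,"dy": -0.096,"dz": 0,"roll": 0,"fingers": 1}
    - {"dx": 0.285,"dy": -0.126,"dz": 0,"roll": 0,"fingers": 1}
    - {"dx": 0.33,"dy": -0.155,"dz": 0,"roll": 0,"fingers": 1}
    - {"dx": 0.375,"dy": -0.183,"dz": 0,"roll": 0,"fingers": 1}

```text
time: 21.92
tool_pos: [0.5157, 0.0676, 0.2119]
tcp_rot: [-2.744, -1.526, 0.005]
wrist_force: [1.5, 0.2, -2.4]
width: 0.18
grip_force: 39.7
```

```bash
python3 -c "
from h import *
go(.4525,.343,.18,-32,[(.52,.15,.2)])"
```

```text
tcp [0.5157 0.0676 0.2119] yaw -31.8 q6 36.6 F [ 1.5  0.2 -2.4] t 21.93
(0.52, 0.15, 0.2) d [ 0.0723 -0.0398  0.0118] roll 0.2
(0.4525, 0.343, 0.18) d [ 0.2007 -0.1988  0.032 ] roll 0.2
```

step_arm:
  commands:
    - {"dx": 0.04,"dy": -0.025,"dz": 0,"roll": 0,"fingers": 1}
    - {"dx": 0.08,"dy": -0.055,"dz": 0,"roll": 0,"fingers": 1}
    - {"dx": 0.115,"dy": -0.095,"dz": 0.0,"roll": 0,"fingers": 1}
    - {"dx": 0.15,"dy": -0.135,"dz": 0.01,"roll": 0,"fingers": 1}
    - {"dx": 0.18,"dy": -0.175,"dz": 0.02,"roll": 0,"fingers": 1}
    - {"dx": 0.2,"dy": -0.199,"dz": 0.03,"roll": 0,"fingers": 1}
    - {"dx": 0.2,"dy": -0.199,"dz": 0.03,"roll": 0,"fingers": 1}
    - {"dx": 0.2,"dy": -0.199,"dz": 0.03,"roll": 0,"fingers": 1}

```text
time: 22.92
tool_pos: [0.4531, 0.34, 0.1826]
tcp_rot: [2.744, 1.528, -0.004]
wrist_force: [-0.0, -0.7, -2.0]
width: 0.178
grip_force: 39.8
```

```bash
python3 - <<'E'
from h import *
go(.4525,.343,.12,-32)
for n in ["scene","side"]:
    im,d,K,T,c=shot(n);np.savez(n+"9.npz",im=im,d=d,K=K,T=T);P=world(d,K,T);cv2.imwrite(f"pics/{n}9.png",im)
    m=(P[...,2]>.14)&(P[...,2]<.175)&(np.hypot(P[...,0]-.4525,P[...,1]-.343)<.11);q=P[m];z=np.median(q[:,2]);
    A=np.c_[q[:,:2]-[.4525,.343],np.ones(len(q))];
    for _ in range(4):
        s=np.linalg.lstsq(A,q[:,2],rcond=None)[0];k=abs(A@s-q[:,2])<.003;A,q=A[k],q[k]
    print(n,m.sum(),"plane",s.round(4));h=cv2.convexHull((q[:,:2]*1000).astype(np.float32))[:,0]/1000;print(robcirc(h),np.percentile(q,[1,99],0).round(3))
E
```

```text
tcp [0.4531 0.34   0.1826] yaw -31.8 q6 66.2 F [-0.  -0.7 -2. ] t 22.93
(0.4525, 0.343, 0.12) d [ 0.0024 -0.002   0.0625] roll 0.2
scene 1094 plane [-0.     -0.0046  0.1597]
(array([0.4559, 0.3384]), 0.083, 28) [[0.377 0.259 0.157]
 [0.536 0.415 0.163]]
side 531 plane [-0.0006 -0.0076  0.1628]
(array([0.4544, 0.3358]), 0.0842, 19) [[0.377 0.254 0.16 ]
 [0.534 0.412 0.166]]
```

The lid hangs level. Both cameras agree that it must shift by (-3,+4) mm to be on the pot's axis.

step_arm:
  commands:
    - {"dx": 0.002,"dy": -0.005,"dz": 0.02,"roll": 0,"fingers": 1}
    - {"dx": 0.002,"dy": -0.005,"dz": 0.04,"roll": 0,"fingers": 1}
    - {"dx": 0.002,"dy": -0.005,"dz": 0.055,"roll": 0,"fingers": 1}
    - {"dx": 0.002,"dy": -0.005,"dz": 0.062,"roll": 0,"fingers": 1}
    - {"dx": 0.002,"dy": -0.005,"dz": 0.068,"roll": 0,"fingers": 1}
    - {"dx": 0.002,"dy": -0.005,"dz": 0.072,"roll": 0,"fingers": 1}
    - {"dx": 0.002,"dy": -0.005,"dz": 0.072,"roll": 0,"fingers": 1}

```text
time: 23.9
tool_pos: [0.4507, 0.3453, 0.112]
tcp_rot: [-2.745, -1.527, -0.0]
wrist_force: [0.5, -0.4, -2.5]
width: 0.181
grip_force: 39.8
```

step_arm:
  commands:
    - {"dx": 0,"dy": 0,"dz": 0.002,"roll": 0,"fingers": 1}
    - {"dx": 0,"dy": 0,"dz": 0.004,"roll": 0,"fingers": 1}
    - {"dx": 0,"dy": 0,"dz": 0.004,"roll": 0,"fingers": 1}

```text
time: 24.28
tool_pos: [0.4506, 0.3451, 0.1079]
tcp_rot: [2.745, 1.527, -0.0]
wrist_force: [-0.8, -0.1, -2.0]
width: 0.176
grip_force: 39.8
```

step_arm:
  commands:
    - {"dx": 0,"dy": 0,"dz": 0.0015,"roll": 0,"fingers": 1}
    - {"dx": 0,"dy": 0,"dz": 0.0025,"roll": 0,"fingers": 1}
    - {"dx": 0,"dy": 0,"dz": 0.0025,"roll": 0,"fingers": 1}

```text
time: 24.65
tool_pos: [0.4505, 0.3451, 0.1053]
tcp_rot: [2.745, 1.527, -0.001]
wrist_force: [-0.7, 0.0, -3.0]
width: 0.179
grip_force: 39.8
```

step_arm:
  commands:
    - {"dx": 0,"dy": 0,"dz": 0.001,"roll": 0,"fingers": 1}
    - {"dx": 0,"dy": 0,"dz": 0.0015,"roll": 0,"fingers": 1}
    - {"dx": 0,"dy": 0,"dz": 0.0015,"roll": 0,"fingers": 1}

```text
time: 25.02
tool_pos: [0.4506, 0.3452, 0.1041]
tcp_rot: [2.745, 1.527, -0.0]
wrist_force: [-0.3, -0.0, -1.0]
width: 0.182
grip_force: 40.0
```

step_arm:
  commands:
    - {"dx": 0,"dy": 0,"dz": 0.0005,"roll": 0,"fingers": 0.5}
    - {"dx": 0,"dy": 0,"dz": 0,"roll": 0,"fingers": 0}
    - {"dx": 0,"dy": 0,"dz": 0,"roll": 0,"fingers": -0.5}
    - {"dx": 0,"dy": 0,"dz": 0,"roll": 0,"fingers": -0.5}
    - {"dx": 0,"dy": 0,"dz": -0.03,"roll": 0,"fingers": -0.5}
    - {"dx": 0,"dy": 0,"dz": -0.08,"roll": 0,"fingers": -0.5}
    - {"dx": 0,"dy": 0,"dz": -0.13,"roll": 0,"fingers": -0.5}
    - {"dx": 0,"dy": 0,"dz": -0.13,"roll": 0,"fingers": -0.5}

```text
time: 26.02
tool_pos: [0.4535, 0.3472, 0.24]
tcp_rot: [-2.744, -1.527, -0.017]
wrist_force: [1.0, 0.0, 0.2]
width: 0.749
grip_force: 0.0
```

```bash
python3 - <<'E'
from h import *
go(.5,-.3,.25,20)
for n in ["scene","side"]:
    im,d,K,T,c=shot(n);np.savez(n+"10.npz",im=im,d=d,K=K,T=T);P=world(d,K,T);cv2.imwrite(f"pics/{n}10.png",im);H=cv2.cvtColor(im,cv2.COLOR_BGR2HSV).astype(int)
    m=(P[...,2]>.07)&(P[...,2]<.1)&(np.hypot(P[...,0]-.4525,P[...,1]-.343)<.11);q=P[m]
    A=np.c_[q[:,:2]-[.4525,.343],np.ones(len(q))];
    for _ in range(4):
        s=np.linalg.lstsq(A,q[:,2],rcond=None)[0];k=abs(A@s-q[:,2])<.003;A,q=A[k],q[k]
    print(n,m.sum(),"plane",s.round(4));h=cv2.convexHull((q[:,:2]*1000).astype(np.float32))[:,0]/1000;print(robcirc(h))
    m=(H[...,0]>45)&(H[...,0]<80)&(H[...,1]>80)&(P[...,2]>.03)&(P[...,2]<.046)&(np.hypot(P[...,0]-.473,P[...,1]+.348)<.15);q=P[m]
    c,r,k=robcirc(q[:,:2]);print("col",c,r,k);v=q[:,:2]-c;e=v[np.hypot(*v.T)>.106]
    print("ear axis",np.degrees(np.angle(np.mean(((e[:,0]+1j*e[:,1])/np.hypot(*e.T))**2)))/2,len(e))
E
python3 -c "
import cv2;a=cv2.imread('pics/scene10.png')[100:330,200:560];cv2.imwrite('pics/c10.png',cv2.resize(a,None,fx=2.2,fy=2.2))"
```

```text
tcp [0.4535 0.3472 0.24  ] yaw -31.8 q6 66.8 F [1.  0.  0.2] t 26.02
(0.5, -0.3, 0.25) d [-0.5252  0.3809 -0.0136] roll -51.8
scene 1164 plane [0.0016 0.0001 0.0811]
(array([0.453 , 0.3423]), 0.0837, 31)
col [ 0.4764 -0.3461] 0.0969 265
ear axis -66.13030601646872 26
side 653 plane [0.003  0.0073 0.0838]
(array([0.453, 0.341]), 0.0832, 21)
col [ 0.4704 -0.3505] 0.097 457
ear axis -69.89128621930591 110
```

View pics/c10.png

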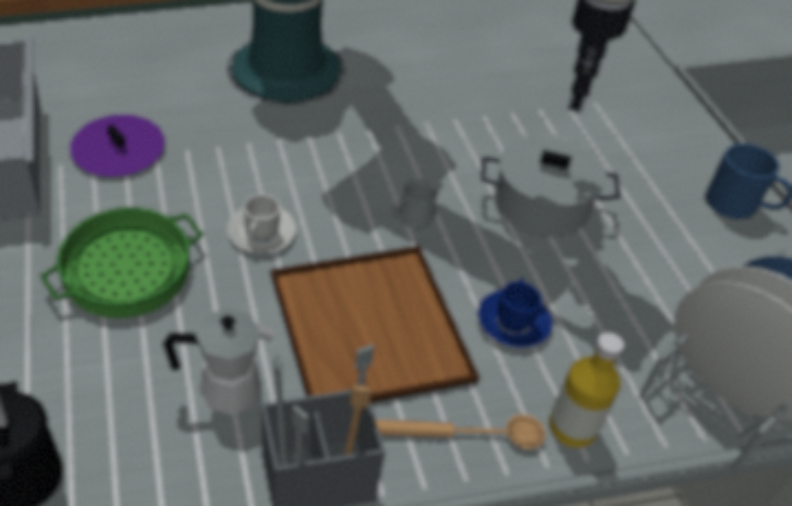

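The lid sits level in the pot, centred within 1 mm, and both cups stand on their saucers. I'll check the room at the colander's -x grip point before going in.

```bash
python3 - <<'E'
from h import *
for n in ["scene","side"]:
    z=np.load(n+"10.npz");P=world(z["d"],z["K"],z["T"]);H=cv2.cvtColor(z["im"],cv2.COLOR_BGR2HSV).astype(int);X,Y,Z=P[...,0],P[...,1],P[...,2]
    m=(H[...,0]>130)&(H[...,0]<160)&(H[...,1]>90)&(Z<.05);print(n,"purple",np.percentile(P[m],[2,98],0).round(3))
    m=(Z>.06)&(Z<.2)&(X>.2)&(X<.6)&(Y<-.42)&(Y>-.75);print("basin",np.percentile(P[m],[1,99],0).round(3))
    m=(Z>.03)&(Z<.3)&(np.hypot(X-.385,Y+.383)<.11)&(H[...,1]<80);print(m.sum())
go(.385,-.383,.2,21,[(.52,.1,.24),(.45,-.3,.24)])
E
```

```text
scene purple [[ 0.112 -0.42   0.004]
 [ 0.268 -0.266  0.036]]
basin [[ 0.204 -0.735  0.061]
 [ 0.339 -0.466  0.132]]
98
side purple [[ 0.105 -0.538  0.009]
 [ 0.757 -0.268  0.041]]
basin [[ 0.202 -0.738  0.061]
 [ 0.334 -0.468  0.134]]
37
tcp [0.4509 0.3454 0.2347] yaw -31.8 q6 66.8 F [-0.1 -0.6 -0.5] t 26.12
(0.52, 0.1, 0.24) d [-0.172   0.1881 -0.0055] roll -52.8
(0.45, -0.3, 0.24) d [-0.5488  0.3396 -0.0059] roll -52.8
(0.385, -0.383, 0.2) d [-0.6536  0.3282  0.0339] roll -52.8
```

step_arm:
  commands:
    - {"dx": -0.035,"dy": 0.04,"dz": -0.01,"roll": 0,"fingers": -1}
    - {"dx": -0.075,"dy": 0.085,"dz": -0.01,"roll": -10,"fingers": -1}
    - {"dx": -0.12,"dy": 0.13,"dz": -0.01,"roll": -20,"fingers": -1}
    - {"dx": -0.165,"dy": 0.172,"dz": -0.01,"roll": -30,"fingers": -1}
    - {"dx": -0.22,"dy": 0.2,"dz": -0.01,"roll": -40,"fingers": -1}
    - {"dx": -0.275,"dy": 0.227,"dz": -0.01,"roll": -50,"fingers": -1}
    - {"dx": -0.33,"dy": 0.252,"dz": -0.01,"roll": -53,"fingers": -1}
    - {"dx": -0.385,"dy": 0.275,"dz": -0.01,"roll": -53,"fingers": -1}

```text
time: 27.12
tool_pos: [0.4824, -0.1095, 0.2416]
tcp_rot: [-1.772, -2.59, 0.002]
wrist_force: [1.1, -0.6, -0.1]
width: 0.999
grip_force: 0.0
```

```bash
python3 - <<'E'
from h import *
go(.385,-.383,.2,21)
E
```

```text
tcp [ 0.4824 -0.1095  0.2416] yaw 21.2 q6 -36.9 F [ 1.1 -0.6 -0.1] t 27.12
(0.385, -0.383, 0.2) d [-0.2197 -0.1897  0.0417] roll 0.2
```

step_arm:
  commands:
    - {"dx": -0.04,"dy": -0.034,"dz": 0,"roll": 0,"fingers": -1}
    - {"dx": -0.085,"dy": -0.073,"dz": 0,"roll": 0,"fingers": -1}
    - {"dx": -0.13,"dy": -0.112,"dz": 0.01,"roll": 0,"fingers": -1}
    - {"dx": -0.175,"dy": -0.15,"dz": 0.03,"roll": 0,"fingers": -1}
    - {"dx": -0.2,"dy": -0.18,"dz": 0.06,"roll": 0,"fingers": -1}
    - {"dx": -0.2,"dy": -0.18,"dz": 0.09,"roll": 0,"fingers": -1}
    - {"dx": -0.2,"dy": -0.18,"dz": 0.09,"roll": 0,"fingers": -1}
    - {"dx": -0.2,"dy": -0.18,"dz": 0.09,"roll": 0,"fingers": -1}

```text
time: 28.12
tool_pos: [0.3884, -0.359, 0.1537]
tcp_rot: [-1.774, -2.591, -0.0]
wrist_force: [0.2, -0.4, 0.4]
width: 1.002
grip_force: 0.0
```

```bash
python3 - <<'E'
from h import *
go(.385,-.383,.05,21)
im,d,K,T,c=shot("wrist");np.savez("wrist11.npz",im=im,d=d,K=K,T=T);P=world(d,K,T);H=cv2.cvtColor(im,cv2.COLOR_BGR2HSV).astype(int);cv2.imwrite("pics/w11.png",im)
m=(H[...,0]>45)&(H[...,0]<80)&(H[...,1]>80)&(P[...,2]>.03)&(P[...,2]<.046)&(np.hypot(P[...,0]-.473,P[...,1]+.348)<.15)
print("col",robcirc(P[m][:,:2]))
E
```

```text
tcp [ 0.3884 -0.359   0.1537] yaw 21.2 q6 -66.7 F [ 0.2 -0.4  0.4] t 28.12
(0.385, -0.383, 0.05) d [-0.0212 -0.0118  0.1036] roll 0.2
col (array([ 0.4714, -0.3442]), 0.0964, 6085)
```

View pics/w11.png

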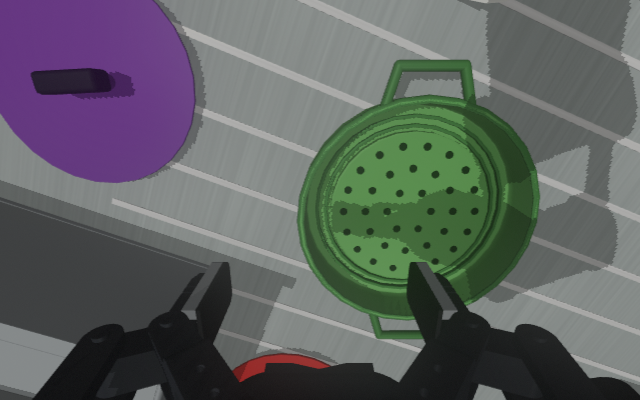

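The ears lie along the image's vertical axis, so this is the -x side. The wall I'll pinch is at (303,210), left of the colander's centre. I'll shift and descend.

step_arm:
  commands:
    - {"dx": -0.0195,"dy": -0.014,"dz": 0.02,"roll": 0,"fingers": -1}
    - {"dx": -0.0195,"dy": -0.014,"dz": 0.05,"roll": 0,"fingers": -1}
    - {"dx": -0.0195,"dy": -0.014,"dz": 0.08,"roll": 0,"fingers": -1}
    - {"dx": -0.0195,"dy": -0.014,"dz": 0.1,"roll": 0,"fingers": -1}
    - {"dx": -0.0195,"dy": -0.014,"dz": 0.1,"roll": 0,"fingers": -1}
    - {"dx": -0.0195,"dy": -0.014,"dz": 0.1,"roll": 0,"fingers": -1}
  squeeze: 45

```text
time: 28.92
tool_pos: [0.3836, -0.3836, 0.0557]
tcp_rot: [1.773, 2.59, -0.001]
wrist_force: [0.6, -0.3, 0.1]
width: 1.001
grip_force: 0.0
```

```bash
python3 - <<'E'
from h import *
go(.3825,-.382,.037,21)
E
```

```text
tcp [ 0.3836 -0.3836  0.0557] yaw 21.2 q6 -68.8 F [ 0.6 -0.3  0.1] t 28.93
(0.3825, -0.382, 0.037) d [ 0.0019 -0.0005  0.0187] roll 0.2
```

step_arm:
  commands:
    - {"dx": 0.002,"dy": 0,"dz": 0.012,"roll": 0,"fingers": -1}
    - {"dx": 0.002,"dy": 0,"dz": 0.018,"roll": 0,"fingers": -1}
    - {"dx": 0.002,"dy": 0,"dz": 0.018,"roll": 0,"fingers": -1}

```text
time: 29.3
tool_pos: [0.3812, -0.3804, 0.0353]
tcp_rot: [-1.775, -2.59, -0.001]
wrist_force: [-1.0, -0.1, -0.7]
width: 0.997
grip_force: 0.0
```

step_arm:
  commands:
    - {"dx": 0,"dy": 0,"dz": 0,"roll": 0,"fingers": 1}
    - {"dx": 0,"dy": 0,"dz": 0,"roll": 0,"fingers": 1}
    - {"dx": 0,"dy": 0,"dz": 0,"roll": 0,"fingers": 1}
    - {"dx": 0,"dy": 0,"dz": 0,"roll": 0,"fingers": 1}
    - {"dx": 0,"dy": 0,"dz": 0,"roll": 0,"fingers": 1}
    - {"dx": 0,"dy": 0,"dz": 0,"roll": 0,"fingers": 1}
    - {"dx": 0,"dy": 0,"dz": 0,"roll": 0,"fingers": 1}
    - {"dx": 0,"dy": 0,"dz": 0,"roll": 0,"fingers": 1}

```text
time: 30.3
tool_pos: [0.3818, -0.3812, 0.0362]
tcp_rot: [1.775, 2.591, -0.0]
wrist_force: [-1.9, -0.8, 4.6]
width: 0.049
grip_force: 45.7
```

step_arm:
  commands:
    - {"dx": 0,"dy": 0,"dz": -0.01,"roll": 0,"fingers": 1}
    - {"dx": 0,"dy": 0,"dz": -0.03,"roll": 0,"fingers": 1}
    - {"dx": 0,"dy": 0,"dz": -0.06,"roll": 0,"fingers": 1}
    - {"dx": 0,"dy": 0,"dz": -0.1,"roll": 0,"fingers": 1}
    - {"dx": 0,"dy": 0,"dz": -0.14,"roll": 0,"fingers": 1}
    - {"dx": 0,"dy": 0,"dz": -0.15,"roll": 0,"fingers": 1}
    - {"dx": 0,"dy": 0,"dz": -0.15,"roll": 0,"fingers": 1}

```text
time: 31.18
tool_pos: [0.3816, -0.3808, 0.1858]
tcp_rot: [1.775, 2.592, -0.0]
wrist_force: [0.1, 0.1, -1.4]
width: 0.049
grip_force: 43.9
```

```bash
python3 - <<'E'
from h import *
go(.557,-.04,.15,21,[(.41,-.2,.185),(.43,-.1,.185)])
im,d,K,T,c=shot("scene");np.savez("scene12.npz",im=im,d=d,K=K,T=T);P=world(d,K,T);H=cv2.cvtColor(im,cv2.COLOR_BGR2HSV).astype(int)
m=(H[...,0]>45)&(H[...,0]<80)&(H[...,1]>80)&(P[...,2]>.1)&(P[...,0]>.3)&(abs(P[...,1])<.5);q=P[m]
A=np.c_[q[:,:2]-[.473,-.347],np.ones(len(q))]
k=q[:,2]>np.percentile(q[:,2],10);print(m.sum(),np.percentile(q,[2,98],0).round(3))
E
```

```text
tcp [ 0.3816 -0.3808  0.1858] yaw 21.2 q6 -68.8 F [ 0.1  0.1 -1.4] t 31.18
(0.41, -0.2, 0.185) d [0.1584 0.0918 0.0008] roll 0.2
(0.43, -0.1, 0.185) d [0.2444 0.1466 0.0008] roll 0.2
(0.557, -0.04, 0.15) d [0.2545 0.2867 0.0357] roll 0.2
2667 [[ 0.377 -0.443  0.148]
 [ 0.571 -0.258  0.184]]
```

The colander hangs level, with its rim at z 0.15–0.18. I'll carry it on the inner side, clear of the moka pot.

step_arm:
  commands:
    - {"dx": 0.035,"dy": 0.02,"dz": 0,"roll": 0,"fingers": 1}
    - {"dx": 0.075,"dy": 0.043,"dz": 0,"roll": 0,"fingers": 1}
    - {"dx": 0.12,"dy": 0.07,"dz": 0,"roll": 0,"fingers": 1}
    - {"dx": 0.16,"dy": 0.093,"dz": 0,"roll": 0,"fingers": 1}
    - {"dx": 0.2,"dy": 0.12,"dz": 0,"roll": 0,"fingers": 1}
    - {"dx": 0.235,"dy": 0.145,"dz": 0,"roll": 0,"fingers": 1}
    - {"dx": 0.245,"dy": 0.185,"dz": 0,"roll": 0,"fingers": 1}
    - {"dx": 0.25,"dy": 0.225,"dz": 0,"roll": 0,"fingers": 1}

```text
time: 32.22
tool_pos: [0.5, -0.0649, 0.1832]
tcp_rot: [-1.772, -2.589, 0.003]
wrist_force: [1.5, -1.5, -1.0]
width: 0.046
grip_force: 44.0
```

step_arm:
  commands:
    - {"dx": 0.003,"dy": 0.03,"dz": 0,"roll": 0,"fingers": 1}
    - {"dx": 0.004,"dy": 0.055,"dz": 0,"roll": 0,"fingers": 1}
    - {"dx": 0.0045,"dy": 0.062,"dz": 0.01,"roll": 0,"fingers": 1}
    - {"dx": 0.0045,"dy": 0.062,"dz": 0.03,"roll": 0,"fingers": 1}
    - {"dx": 0.0045,"dy": 0.062,"dz": 0.06,"roll": 0,"fingers": 1}
    - {"dx": 0.0045,"dy": 0.062,"dz": 0.075,"roll": 0,"fingers": 1}
    - {"dx": 0.0045,"dy": 0.062,"dz": 0.075,"roll": 0,"fingers": 1}

```text
time: 33.1
tool_pos: [0.5549, -0.04, 0.1084]
tcp_rot: [-1.773, -2.587, 0.004]
wrist_force: [0.3, 0.2, -1.5]
width: 0.044
grip_force: 44.1
```

```bash
python3 - <<'E'
from h import *
go(.557,-.04,.044,21)
for n in ["scene","side"]:
    im,d,K,T,c=shot(n);np.savez(n+"13.npz",im=im,d=d,K=K,T=T);P=world(d,K,T);H=cv2.cvtColor(im,cv2.COLOR_BGR2HSV).astype(int);cv2.imwrite(f"pics/{n}13.png",im)
    m=(H[...,0]>45)&(H[...,0]<80)&(H[...,1]>80)&(P[...,2]>.1-.003)&(P[...,2]<.13)&(np.hypot(P[...,0]-.65,P[...,1])<.15);q=P[m]
    print(n,"col",robcirc(q[:,:2]),np.percentile(q[:,2],[5,50,95]).round(3))
    z=np.load(n+"10.npz");P=world(z["d"],z["K"],z["T"]);H=cv2.cvtColor(z["im"],cv2.COLOR_BGR2HSV).astype(int)
    m=(H[...,0]<22)&(H[...,1]>80)&(P[...,2]<.03)&(P[...,0]>.49)&(P[...,0]<.79)&(abs(P[...,1])<.16)
    m=cv2.morphologyEx(m.astype(np.uint8),cv2.MORPH_OPEN,np.ones((3,3)))
    c=cv2.approxPolyDP(cv2.convexHull(max(cv2.findContours(m,0,1)[0],key=cv2.contourArea)),6,True)
    w=onplane(c,.016,z["K"],z["T"]);print("tray corners",w.round(3).tolist(),w.mean(0).round(4))
E
```

```text
tcp [ 0.5549 -0.04    0.1084] yaw 21.1 q6 -27.8 F [ 0.3  0.2 -1.5] t 33.1
(0.557, -0.04, 0.044) d [-0.0009  0.0022  0.0644] roll 0.1
scene col (array([ 0.6476, -0.0068]), 0.0969, 372) [0.098 0.102 0.108]
tray corners [[0.528, 0.108], [0.774, 0.111], [0.755, -0.117], [0.533, -0.12]] [ 0.6475 -0.0046]
side col (array([ 0.6449, -0.0106]), 0.0967, 233) [0.098 0.106 0.113]
tray corners [[0.76, -0.118], [0.518, -0.135], [0.521, 0.102], [0.765, 0.103]] [ 0.6409 -0.012 ]
```

The colander is centred over the tray to within a few mm, so I'll lower it.

step_arm:
  commands:
    - {"dx": 0,"dy": 0,"dz": 0.015,"roll": 0,"fingers": 1}
    - {"dx": 0,"dy": 0,"dz": 0.035,"roll": 0,"fingers": 1}
    - {"dx": 0,"dy": 0,"dz": 0.05,"roll": 0,"fingers": 1}
    - {"dx": 0,"dy": 0,"dz": 0.058,"roll": 0,"fingers": 1}
    - {"dx": 0,"dy": 0,"dz": 0.062,"roll": 0,"fingers": 1}
    - {"dx": 0,"dy": 0,"dz": 0.062,"roll": 0,"fingers": 1}

```text
time: 33.95
tool_pos: [0.5577, -0.04, 0.0491]
tcp_rot: [1.775, 2.591, 0.0]
wrist_force: [0.3, -1.1, -1.0]
width: 0.047
grip_force: 44.1
```

step_arm:
  commands:
    - {"dx": 0,"dy": 0,"dz": 0.0015,"roll": 0,"fingers": 1}
    - {"dx": 0,"dy": 0,"dz": 0.003,"roll": 0,"fingers": 1}
    - {"dx": 0,"dy": 0,"dz": 0.003,"roll": 0,"fingers": 1}

```text
time: 34.33
tool_pos: [0.5579, -0.0401, 0.0465]
tcp_rot: [1.775, 2.591, 0.001]
wrist_force: [-1.0, -0.2, 0.4]
width: 0.044
grip_force: 44.6
```

step_arm:
  commands:
    - {"dx": 0,"dy": 0,"dz": 0.001,"roll": 0,"fingers": 1}
    - {"dx": 0,"dy": 0,"dz": 0.0025,"roll": 0,"fingers": 1}
    - {"dx": 0,"dy": 0,"dz": 0.0025,"roll": 0,"fingers": 1}

```text
time: 34.7
tool_pos: [0.5576, -0.04, 0.0436]
tcp_rot: [1.776, 2.591, 0.0]
wrist_force: [-0.8, -1.0, 2.9]
width: 0.046
grip_force: 46.4
```

Light contact, so I'll release part-way and lift.

step_arm:
  commands:
    - {"dx": 0,"dy": 0,"dz": 0.001,"roll": 0,"fingers": 0.7}
    - {"dx": 0,"dy": 0,"dz": 0,"roll": 0,"fingers": 0.4}
    - {"dx": 0,"dy": 0,"dz": 0,"roll": 0,"fingers": 0.3}
    - {"dx": 0,"dy": 0,"dz": 0,"roll": 0,"fingers": 0.3}
    - {"dx": 0,"dy": 0,"dz": -0.02,"roll": 0,"fingers": 0.3}
    - {"dx": 0,"dy": 0,"dz": -0.07,"roll": 0,"fingers": 0.3}
    - {"dx": 0,"dy": 0,"dz": -0.13,"roll": 0,"fingers": 0.3}
    - {"dx": 0,"dy": 0,"dz": -0.18,"roll": 0,"fingers": 0.3}

```text
time: 35.7
tool_pos: [0.5576, -0.04, 0.2259]
tcp_rot: [1.775, 2.591, 0.001]
wrist_force: [0.4, 0.0, 0.5]
width: 0.349
grip_force: 0.0
```

step_arm:
  commands:
    - {"dx": 0,"dy": 0,"dz": 0,"roll": 0,"fingers": 0}
    - {"dx": 0,"dy": 0,"dz": 0,"roll": 0,"fingers": 0}
    - {"dx": 0,"dy": 0,"dz": 0,"roll": 0,"fingers": 0}
    - {"dx": 0,"dy": 0,"dz": 0,"roll": 0,"fingers": 0}

```text
time: 36.2
tool_pos: [0.5563, -0.0399, 0.2215]
tcp_rot: [-1.774, -2.589, 0.003]
wrist_force: [-0.7, -0.1, 0.3]
width: 0.499
grip_force: 0.0
```

```bash
python3 - <<'E'
from h import *
for n in ["scene","side"]:
    im,d,K,T,c=shot(n);P=world(d,K,T);H=cv2.cvtColor(im,cv2.COLOR_BGR2HSV).astype(int);cv2.imwrite(f"pics/{n}14.png",im)
    m=(H[...,0]>45)&(H[...,0]<80)&(H[...,1]>80)&(P[...,2]>.035)&(P[...,2]<.055)&(np.hypot(P[...,0]-.65,P[...,1])<.15);q=P[m]
    c,r,k=robcirc(q[:,:2]);v=q[:,:2]-c;e=abs(np.hypot(*v.T)-.097)<.003;s=np.linalg.lstsq(np.c_[v[e],np.ones(e.sum())],q[e,2],rcond=None)[0]
    print(n,"col",c,r,"plane",s.round(4))
    for nm,x,y,a,b,R in [("bcup",.68,.206,.056,.07,.04),("wcup",.436,-.126,.056,.07,.04),("lid",.4525,.343,.075,.09,.1)]:
        m=(P[...,2]>a)&(P[...,2]<b)&(np.hypot(P[...,0]-x,P[...,1]-y)<R)
        print(nm,m.sum()>20 and robcirc(P[m][:,:2]))
    X,Y,Z=P[...,0],P[...,1],P[...,2];m=(Z>.05)&(X>.62)&(X<.8)&(Y>-.33)&(Y<-.12);print("moka",np.percentile(P[m],[2,98],0).round(3).tolist())
E
python3 -c "
import cv2;a=cv2.imread('pics/scene14.png')[100:330,200:560];cv2.imwrite('pics/c14.png',cv2.resize(a,None,fx=2.2,fy=2.2))"
```

```text
scene col [ 0.6504 -0.0069] 0.0969 plane [0.0055 0.0008 0.0407]
bcup (array([0.6814, 0.205 ]), 0.0271, 75)
wcup (array([ 0.4377, -0.127 ]), 0.0269, 55)
lid (array([0.4536, 0.3431]), 0.0668, 899)
moka [[0.688, -0.298, 0.053], [0.757, -0.172, 0.148]]
side col [ 0.6464 -0.0112] 0.097 plane [-0.0055 -0.0045  0.0414]
bcup (array([0.6804, 0.2023]), 0.0274, 37)
wcup (array([ 0.435 , -0.1289]), 0.0272, 79)
lid (array([0.4519, 0.3392]), 0.0689, 451)
moka [[0.68, -0.303, 0.052], [0.743, -0.19, 0.15]]
```

View pics/c14.png

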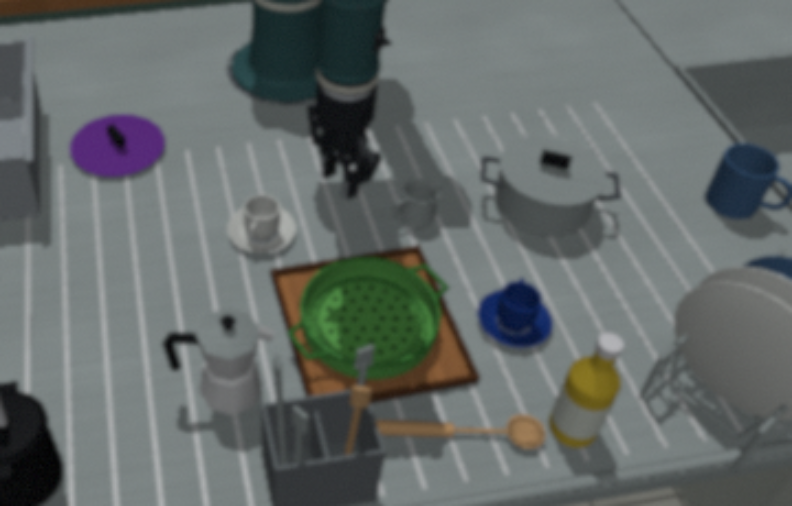

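The colander lies flat in the tray, the lid is on the pot, both cups are on their saucers, and the moka pot has not moved. Handing in.

```bash
python3 -c "
from workcell import *
print(finish_job())"
```

```text
the job is handed in; nothing more can be done
None
```

I handed the job in at about 36 s with everything in place by the last camera check: each cup upright on its own saucer, the lid seated in the pot, the colander flat in the tray, and the moka pot unmoved; the hand-in returned no verdict.

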